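# Change over the UV decontamination drawer

## Task

The UV drawer on the bench is still running: slide its power switch off before you open it, open the drawer fully, lift out the finished aluminium blocks (one or two) and set them flat, side by side, in the steel tray. Stand all the white tube racks from the bench upright on the drawer floor, and then, with the lamp still off, push the drawer fully home and set the intensity slider to the long mark on its scale; last of all slide the power switch on again. Never have the lamp on while the drawer is open, and leave the bottle, tip box and slide box where they are.

Things in the scene. Friction and masses are not known exactly. Their poses are not given: they have to be found in the camera images.
- cabinet: the UV cabinet, fixed on the bench: white, 240 deep (its x) x 290 wide (its y) x 125 mm high. Origin at the centre of its underside; x points from the drawer face (plane x = -120 mm) to the back, y to the left as the robot sees it. Its flat roof is the control panel: switch on the right (-y) and slider on the left (+y), in a row 50 mm behind the face
- switch (a joint): flush slide power switch on the roof, in m of travel along the cabinet's -y: 0 = on (left end, nearer the slider, marked by a white dot on the panel), 0.014 = off (right end). On at the start. It has a detent: it rests at either end, takes about 5 N to move, springs back if let go before the middle (0.007) and snaps to the other end once past it
- switch_ridge (a point): the middle of the top of the switch's ridge, its only part that stands proud: 24 mm long along the cabinet's x, 7 mm thick along y, its top 7 mm above the roof. It moves with the switch: at y = -68 mm of the cabinet when on, -82 mm when off. Axes as the cabinet's
- fader (a joint): lamp intensity slider, in m of travel along the cabinet's +y, 0 (right) to 0.100 (left); stays where it is left, about 1.5 N to move. The cap's middle is at y = 18 mm of the cabinet at 0; the long mark is at 0.070
- fader_cap (a point): centre of the slider's black cap, 26 (cabinet x) x 14 (cabinet y) x 20 mm high; the cap's top is 22 mm above the roof, this point 12 mm above it
- fader_mark (a point): where the middle of the slider's slot meets the long scale mark, at roof height; the cap must stand over this point
- drawer (a joint): opening of the drawer in m, towards the robot (the cabinet's -x): 0 shut, 0.140 fully open against its stop; about 2 N to move, stays where it is left
- drawer_handle (a point): middle of the drawer's bar handle: a round steel bar 12 mm thick and 120 mm long along the cabinet's y, 88 mm above the bench, its centre 40 mm in front of the drawer's front panel (34 mm free gap), which is 14 mm thick and lies on the cabinet's face when shut
- drawer_floor (a point): point on the drawer's floor, 20 mm above the bench, moving with the drawer, axes as the cabinet's. With the drawer fully open it is the middle of the uncovered part, 70 mm either way in x (to the front panel, 83 mm high above the floor, and to the cabinet's face); the floor goes on 50 mm farther back. Inside 260 mm wide (y), side and rear walls 30 mm high
- block1_mid (a point): aluminium tube block, 80 (its x) x 60 (its y) x 35 mm high, with twelve small wells on top, 0.35 kg; this point is its centre; z up. At the start it lies on the floor of the shut drawer, its x roughly along the cabinet's x. One or both of the two blocks are there
- block2_mid (a point): as block1
- tray_in (a point): centre of the inner floor (4 mm above the bench) of the shallow steel tray fixed on the left of the cabinet: outside 210 (its x) x 150 (its y) x 18 mm high, walls 4 mm
- rack1_mid (a point): white plastic micro-tube rack, a plain block 100 (its x) x 45 (its y) x 40 mm high with two rows of six wells on top, 0.11 kg; this point is its centre, 20 mm above its underside; z up. 2 or 3 of the three racks are present, standing on the bench at the start
- rack2_mid (a point): as rack1
- rack3_mid (a point): as rack1
- bottle_mid (a point): bystander: reagent bottle, 70 mm across, 150 mm high; its centre
- tipbox_mid (a point): bystander: pipette tip box, 120 x 85 x 68 mm; its centre
- slidebox_mid (a point): bystander: black slide box, 75 x 100 x 33 mm, resting on the rear of the cabinet's roof; its centre
There are look-alikes about, which are no part of the job. What is shaped like the part that bears rack1_mid but pink or purple is not meant.

How it is judged:
On the way, in this order (a step that is already met when the one before it is completed fails the run):
1. the lamp is switched off with the drawer still shut (value of joint switch above 0.012 m and value of joint drawer below 0.006 m), for 0.2 s.
2. the drawer is pulled open (value of joint drawer above 0.12 m and value of joint switch above 0.012 m), for 0.2 s.
3. every block lies in the tray and every rack stands on the drawer floor, the drawer still open (x of block1_mid in the frame of tray_in between -0.101 and 0.101 m and y of block1_mid in the frame of tray_in between -0.071 and 0.071 m and z of block1_mid in the frame of tray_in between 0.011 and 0.024 m and angle between each of block1_mid, block2_mid, rack1_mid, rack2_mid, rack3_mid's own z axis and vertical below 0.15 rad and x of block2_mid in the frame of tray_in between -0.101 and 0.101 m and y of block2_mid in the frame of tray_in between -0.071 and 0.071 m and z of block2_mid in the frame of tray_in between 0.011 and 0.024 m and x of rack1_mid in the frame of drawer_floor between -0.07 and 0.12 m and y of rack1_mid in the frame of drawer_floor between -0.13 and 0.13 m and z of rack1_mid in the frame of drawer_floor between 0.014 and 0.026 m and x of rack2_mid in the frame of drawer_floor between -0.07 and 0.12 m and y of rack2_mid in the frame of drawer_floor between -0.13 and 0.13 m and z of rack2_mid in the frame of drawer_floor between 0.014 and 0.026 m and x of rack3_mid in the frame of drawer_floor between -0.07 and 0.12 m and y of rack3_mid in the frame of drawer_floor between -0.13 and 0.13 m and z of rack3_mid in the frame of drawer_floor between 0.014 and 0.026 m and value of joint drawer above 0.08 m and value of joint switch above 0.012 m), for 0.2 s.
4. the drawer is shut and the slider is at the long mark, the lamp still off (all of step 1 and value of joint fader between 0.065 and 0.075 m), for 0.2 s.
5. the lamp is switched on (value of joint switch below 0.002 m and value of joint drawer below 0.006 m), for 0.2 s.
At the end, for the whole second after the job is handed in: Every block lies flat (within 0.15 rad) on the floor of the tray; every rack stands upright (within 0.15 rad) on the drawer floor, within the drawer; the drawer is shut to within 6 mm; the slider is within 5 mm of the long mark; the switch has snapped to on (below 0.002) (all of step 5 and value of joint fader between 0.065 and 0.075 m and x of block1_mid in the frame of tray_in between -0.101 and 0.101 m and y of block1_mid in the frame of tray_in between -0.071 and 0.071 m and z of block1_mid in the frame of tray_in between 0.011 and 0.024 m and angle between each of block1_mid, block2_mid, rack1_mid, rack2_mid, rack3_mid's own z axis and vertical below 0.15 rad and x of block2_mid in the frame of tray_in between -0.101 and 0.101 m and y of block2_mid in the frame of tray_in between -0.071 and 0.071 m and z of block2_mid in the frame of tray_in between 0.011 and 0.024 m and x of rack1_mid in the frame of drawer_floor between -0.07 and 0.12 m and y of rack1_mid in the frame of drawer_floor between -0.13 and 0.13 m and z of rack1_mid in the frame of drawer_floor between 0.014 and 0.026 m and x of rack2_mid in the frame of drawer_floor between -0.07 and 0.12 m and y of rack2_mid in the frame of drawer_floor between -0.13 and 0.13 m and z of rack2_mid in the frame of drawer_floor between 0.014 and 0.026 m and x of rack3_mid in the frame of drawer_floor between -0.07 and 0.12 m and y of rack3_mid in the frame of drawer_floor between -0.13 and 0.13 m and z of rack3_mid in the frame of drawer_floor between 0.014 and 0.026 m); the robot touches nothing.
It fails at once if the lamp is on (switch past its middle) while the drawer is open by more than 15 mm (value of joint switch below 0.007 m and value of joint drawer above 0.015 m).
It fails at once if a bystander is pushed more than 40 mm or tipped (distance of any of bottle_mid, tipbox_mid, slidebox_mid from where it was at the start of the episode above 0.04 m or angle between any of bottle_mid, tipbox_mid, slidebox_mid's own z axis and vertical above 0.3 rad).
Of block1, block2 only 1 to 2 are there at a start; the rules pass over those that are not, and their reading is None.
Of rack1, rack2, rack3 only 2 to 3 are there at a start; the rules pass over those that are not, and their reading is None.
At some moment in a run one of rack1, rack2, rack3 may be knocked a few centimetres aside while the robot is not near it.
Once in a run the grip may slacken for a moment while it holds something.
It also fails if it takes over 210 s, if anything falls off the work surface, if the arm or the gripper's body presses on something with over 40 N, if the wrist force passes 120 N, or if a joint passes its speed limit or range.

## Robot

A 6-joint arm with a two-finger parallel gripper is mounted at the origin on the work surface. World frame = base frame: x ahead of the robot, y to its left, z up, the work surface at z = 0. Lengths are in m, angles in rad, forces in N, time in s.
With the tool pointing down it reaches from about 0.35 to 0.975 m from the base axis. Payload 4.9 kg.
Tool frame: the origin (TCP) lies midway between the tips of the shut fingers; the grasp point (between the pads) lies behind it (grip_point_offset is the z of the grasp point in the tool frame, in m); z points along the fingers, y is the direction in which the jaws open and shut (so a half turn about z gives the same grasp; the last joint's range is limited). The gripper opens to 85 mm and grips with 20 to 120 N. Pads are 22 mm wide; open, the fingers measure 114 mm over their backs; the gripper's body (76 mm by 85 mm) begins 54 mm behind the grasp point. The pads swing forward as they close: fully open they stand 13 mm farther back than shut.
Start: joints at [-1.459, 0.053, 1.613, -0, 1.476, -0.119], TCP at [0.143, -0.608, 0.231] pointing down, gripper open.
Joint ranges: [-3.01, 3.01], [-1.01, 2.22], [0.06, 2.58], [-1.02, 4.17], [0.09, 2.62], [-3.14, 3.14]. Speed limits (rad/s): [2.57, 2.57, 3.14, 3.14, 3.14, 3.14].

## Interface

Orientations are given as a unit quaternion [x, y, z, w].
In Python, from cell import * gives the robot as it stands. The module is installed in compiled form; this text tells all that it offers.
- The arm moves only by the tool jog_arm, never from a script. Its argument "moves" is a list of rows, each an object of numbers: "dx", "dy", "dz": the shift along the tool's x, y, z in units of 40 mm (1.0 is 40 mm); "wx", "wy", "wz": the turn, a rotation vector about the tool's x, y, z in units of 5 degrees (1.0 is 5 degrees); "grip": the gripper command: -1 is shut, 1 is fully open, values between are in proportion. A call has 1 to 20 rows; each row is the pose to reach, as a shift and turn from the pose commanded when the call began, along the tool's axes at that moment; what a row does not reach only later rows make up. A row lasts 1/8 s, in which the tool goes at most 62.5 mm and 10.7 degrees, less where a joint would pass 70% of its speed; a pose out of reach is approached as far as the arm can. A call with a gripper value outside its range is refused whole. The fingers move at their own pace and stop on an object; "newtons" is the grip in N (left out, the last holds). Time passes only in rows, so rows that repeat a pose let the fingers close. It gives the time, the measured TCP pose, the force and the opening at its end, in the units of the state.
- read_state(): the state, without advancing time (a new reading comes with each control period).
- get_image(name): name is "scene" or "top" or "wrist"; returns a dict with "pixels" (384x512x3 uint8, red, green, blue), "K" (3x3 intrinsics, pixels), "k1" (the pictures are not rectified: a ray, as slopes to the right and down, at radius r is drawn at 1 + k1 r^2 times it, then the intrinsics apply), "R" (3x3) and "t" (3): a world point X has camera coordinates R X + t. Camera axes: x right, y down, z forward; pixel columns grow to the right and rows downward; lengths in m; the calibration is good to about 2 mm. A picture is of the moment at which its call begins. There is no depth.
- finish_job(): hands the job in, once; it reports no verdict.
Trained networks look in a picture, given as the dict that the camera call returned (one of the last four; its "shot" number tells which), for a name from the list of things; names that differ only in an ending like _2 or _b are one class to them, and where a whole thing is asked for, a point or a joint stands for the part that bears it (a point fixed in the world has none). Each returns a list of dicts, best first, with "conf" (0 to 1); they miss things now and then, are a little off and sometimes report something else, mostly with a low value. They report only what shows in the picture. A call takes as long as a camera call. They do not tell look-alikes from the thing itself.
- find_in(picture, target): "extent" ([left, top, right, bottom] in pixels, round what is visible of it).
The state is a dict: "t": time; "joint_positions": joint angles; "dq": joint speeds; "tau": joint torques, N m; "tool_pos": TCP position; "tcp_rot": TCP orientation; "ft_force": force on the tool from outside, world axes, zero at the start; "ft_torque": the same for the moment, N m; "width": finger opening in m.
Only numpy, scipy, OpenCV 4.12 (cv2) and the standard library are available. Lean on these libraries where they do the work, as an engineer would, in place of code of your own. Each camera call takes 0.05 s, during which the arm holds its last target.

## Working session

There is one attempt and no reset: what is moved stays moved. The work goes in short steps, Python scripts to look and compute and a tool call to move; the robot and the scene stay as the last step left them, time stands still between calls to the robot, and variables do not carry over. Pictures are saved under pics/ and viewed, and the job is handed in when it is done.

Besides the shell and the picture viewer there is one more tool, called after ">>>" as name(argument=value, ...), one argument or row to a line, values as JSON. jog_arm: Moves the arm, as the interface text tells. Its arguments: {"type":"object","properties":{"moves":{"type":"array","items":{"type":"object","properties":{"dx":{"type":"number"},"dy":{"type":"number"},"dz":{"type":"number"},"wx":{"type":"number"},"wy":{"type":"number"},"wz":{"type":"number"},"grip":{"type":"number"}}}},"newtons":{"type":"number"}},"required":["moves"]}

```bash
mkdir -p pics; cat > h.py <<'E'
from cell import *
import numpy as np, cv2
def shot(n,name=None):
    p=get_image(n)
    if name: cv2.imwrite('pics/%s.png'%name, cv2.cvtColor(np.asarray(p['pixels']),cv2.COLOR_RGB2BGR))
    return p
def ray(p,u,v):
    K=np.array(p['K']);k1=p['k1']
    d=np.array([(u-K[0,2])/K[0,0],(v-K[1,2])/K[1,1]])
    s=d.copy()
    for _ in range(30): s=d/(1+k1*(s@s))
    R=np.array(p['R']);t=np.array(p['t'])
    return -R.T@t, R.T@np.array([s[0],s[1],1.])
def onz(p,u,v,z):
    c,d=ray(p,u,v); return c+d*(z-c[2])/d[2]
def proj(p,X):
    R=np.array(p['R']);t=np.array(p['t']);K=np.array(p['K'])
    c=R@np.asarray(X,float)+t; s=c[:2]/c[2]; s=s*(1+p['k1']*(s@s))
    return np.array([K[0,0]*s[0]+K[0,2],K[1,1]*s[1]+K[1,2]])
def big(p,name,box=None,f=1.5):
    im=cv2.cvtColor(np.asarray(p['pixels']),cv2.COLOR_RGB2BGR)
    if box: im=im[box[1]:box[3],box[0]:box[2]]
    im=cv2.resize(im,None,fx=f,fy=f,interpolation=cv2.INTER_CUBIC)
    cv2.imwrite('pics/%s.png'%name,im)
E
python3 - <<'E'
from h import *
s=read_state(); print({k:np.round(v,3) if not isinstance(v,dict) else v for k,v in s.items()})
import cell; print([x for x in dir(cell) if x[0]!='_'])
for n in ['scene','top']:
    p=shot(n); big(p,n+'0')
    print(n,p['K'],p['k1'],np.round(p['R'],3).tolist(),np.round(p['t'],3))
    for t in ['cabinet','switch','fader','fader_cap','drawer_handle','tray_in','rack1_mid','block1_mid','bottle_mid','tipbox_mid','slidebox_mid']:
        try:print(t,[(np.round(d['extent']).astype(int).tolist(),round(d['conf'],2)) for d in find_in(p,t)])
        except Exception as e: print(t,e)
E
```

```text
{'t': np.float64(0.0), 'joint_positions': array([-1.459,  0.053,  1.614, -0.   ,  1.476, -0.119]), 'dq': array([ 0.002,  0.   , -0.001,  0.   , -0.001, -0.001]), 'tau': array([-0.0000e+00, -3.9368e+01, -3.7018e+01, -0.0000e+00,  7.0000e-03,
        0.0000e+00]), 'tool_pos': array([ 0.143, -0.608,  0.23 ]), 'tcp_rot': array([ 0.993,  0.115, -0.   , -0.001]), 'ft_force': array([-0.932,  0.6  ,  0.746]), 'ft_torque': array([-0.022,  0.038, -0.03 ]), 'width': np.float64(0.085)}
['IKError', 'find_in', 'finish_job', 'get_image', 'grip_point_offset', 'read_state']
scene [[384.64726925   0.         253.99705999]
 [  0.         384.64726925 192.62150883]
 [  0.           0.           1.        ]] -0.06136498178986564 [[-0.192, 0.981, -0.01], [0.673, 0.124, -0.729], [-0.714, -0.147, -0.684]] [ 0.208 -0.255  1.428]
cabinet [([219, 218, 374, 367], 0.64), ([160, 233, 195, 295], 0.22)]
switch [([270, 238, 286, 248], 0.52)]
fader [([322, 236, 333, 253], 0.47)]
fader_cap [([317, 237, 328, 255], 0.51)]
drawer_handle [([285, 221, 337, 234], 0.62)]
tray_in [([220, 217, 374, 365], 0.74), ([386, 214, 458
[... 431 characters left out ...]
4653057 [[-0.026, -1.0, -0.004], [-0.985, 0.026, -0.171], [0.171, -0.0, -0.985]] [-0.09   0.546  1.038]
cabinet [([154, 72, 252, 175], 0.55), ([222, 128, 235, 138], 0.46)]
switch [([218, 131, 233, 139], 0.46)]
fader [([185, 127, 191, 141], 0.54)]
fader_cap [([187, 128, 193, 140], 0.5)]
drawer_handle [([152, 158, 254, 178], 0.67), ([89, 159, 144, 230], 0.41)]
tray_in [([90, 160, 146, 231], 0.81)]
rack1_mid [([381, 188, 401, 224], 0.97), ([330, 275, 364, 291], 0.88), ([340, 207, 363, 241], 0.84), ([311, 160, 340, 194], 0.75)]
block1_mid []
bottle_mid [([288, 106, 315, 140], 0.58)]
tipbox_mid [([349, 126, 387, 172], 0.84)]
slidebox_mid [([188, 82, 229, 115], 0.68), ([222, 128, 237, 138], 0.61)]
```

View pics/scene0.png

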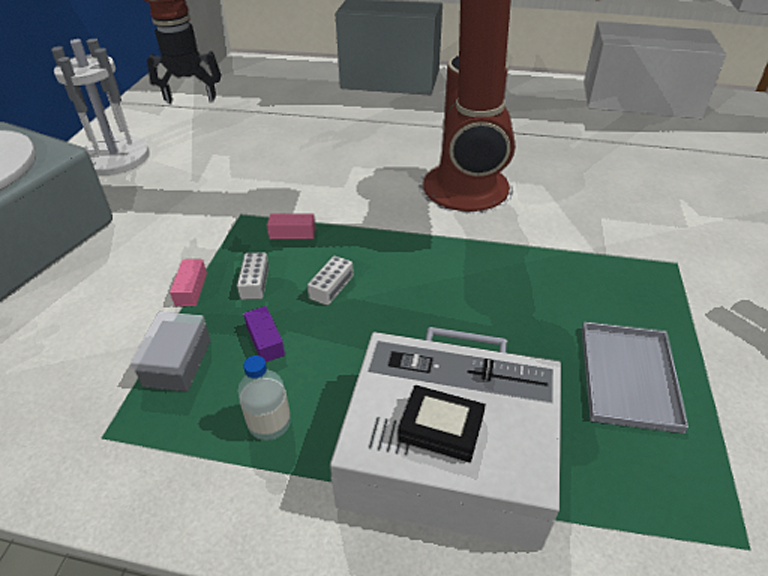

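View pics/top0.png

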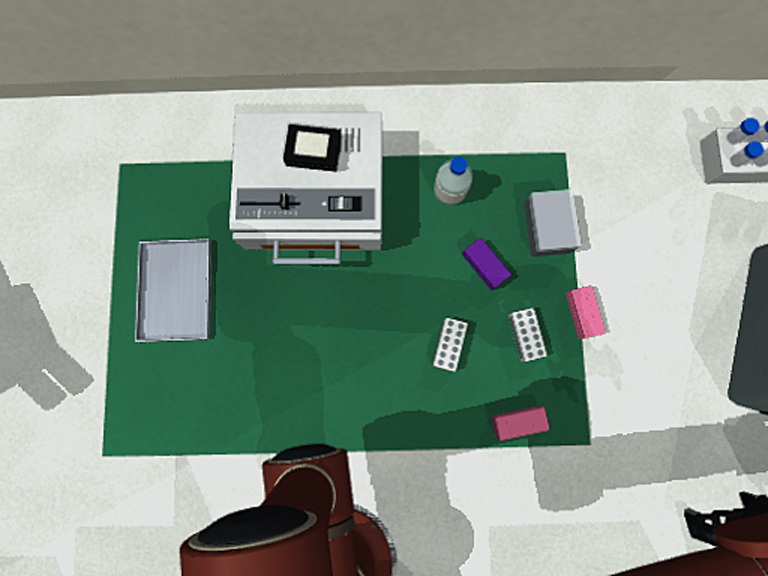

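White racks are at top-view full-res pixels (300,230) and (352,223). The pink ones at (348,282) and (391,206) and the purple one at (325,175) are look-alikes. I'll confirm this in enlarged crops, along with the cabinet.

```bash
python3 - <<'E'
from h import *
p=shot('top'); big(p,'t1',(145,65,265,185),5); big(p,'t2',(280,145,420,300),4); big(p,'t3',(80,150,160,240),6)
q=shot('scene'); big(q,'s1',(210,205,385,375),4)
E
```

```text
(no output)
```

View pics/t1.png

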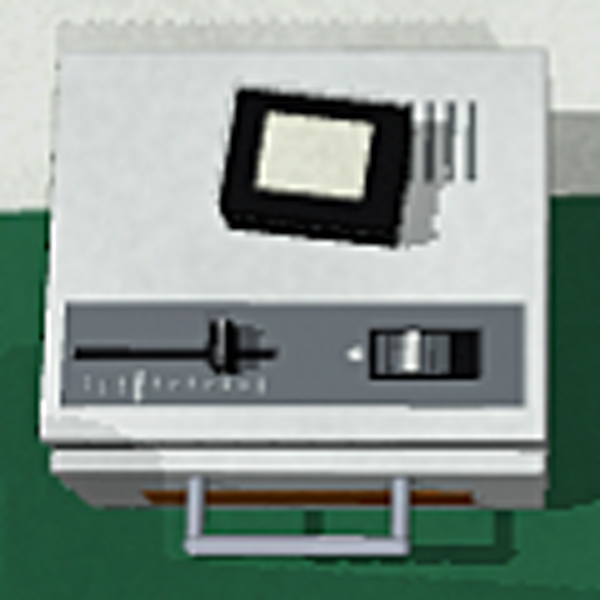

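View pics/t2.png

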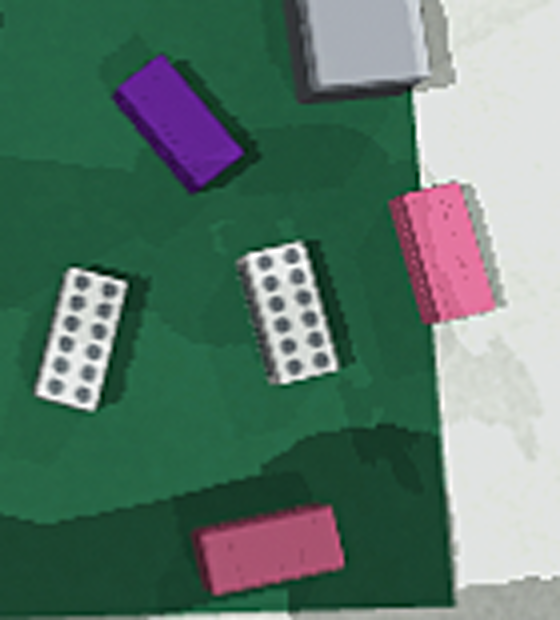

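View pics/t3.png

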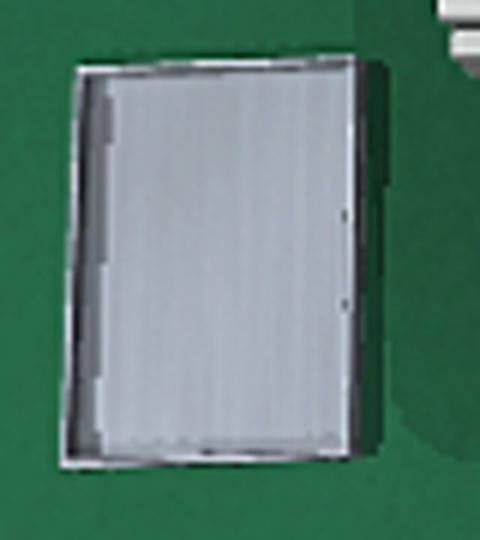

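View pics/s1.png

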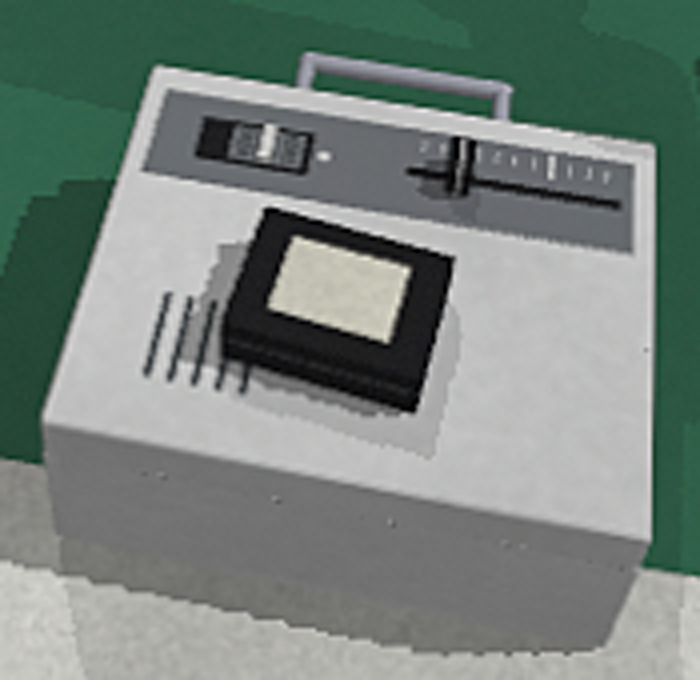

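```bash
cat > fit.py <<'E'
from h import *
from scipy.optimize import least_squares
def crop(pts,off,f): return (np.array(pts,float)+.5)/f-.5+np.array(off)
def fitbox(obs,L,W,z,x0):
    # obs: list of (pic, pixel corners) order (+,+),(+,-),(-,-),(-,+)
    sg=np.array([[1,1],[1,-1],[-1,-1],[-1,1]])*np.array([L/2,W/2])
    def P(v):
        c,s=np.cos(v[2]),np.sin(v[2]); return np.c_[sg@np.array([[c,s],[-s,c]])+v[:2],np.full(4,z)]
    f=lambda v: np.concatenate([(np.array([proj(p,X) for X in P(v)])-px).ravel() for p,px in obs])
    r=least_squares(f,x0); return r.x, r.fun.reshape(-1,2)
E
python3 - <<'E'
from fit import *
p=shot('top');q=shot('scene')
ct=crop([(52,48),(547,48),(547,440),(42,440)],(145,65),5)
cs=crop([(650,541),(45,422),(157,66),(655,143)],(210,205),4)
for o in ([(p,ct)],[(q,cs)],[(p,ct),(q,cs)]):
    v,r=fitbox(o,.24,.29,.125,[.7,.1,0]); print('cab',v.round(4),r.round(1).tolist())
c,s=np.cos(v[2]),np.sin(v[2])
for n,X in dict(switch=(-.07,-.068,.132),cap=(-.07,.033,.147),mark=(-.07,.088,.125),handle=(-.12-.054,0,.088)).items():
    print(n,np.round([v[0]+c*X[0]-s*X[1],v[1]+s*X[0]+c*X[1],X[2]],4))
    W=[v[0]+c*X[0]-s*X[1],v[1]+s*X[0]+c*X[1],X[2]]
    print((proj(p,W)-(145,65))*5, (proj(q,W)-(210,205))*4)
t=crop([(78,67),(355,57),(352,458),(62,467)],(80,150),6)
print('tray',*[a.round(4).tolist() for a in fitbox([(p,t)],.21,.15,.018,[.5,.4,0])])
A=crop([(75,267),(128,280),(96,412),(37,395)],(280,145),4)
B=crop([(245,253),(302,240),(339,372),(277,384)],(280,145),4)
for o in (A,B): print('rack',*[a.round(4).tolist() for a in fitbox([(p,o)],.1,.045,.04,[.45,-.1,0])])
E
```

```text
cab [ 0.7543  0.0386 -0.0221] [[1.0, 0.4], [-0.2, -0.5], [0.1, -0.3], [-0.9, 0.3]]
cab [ 0.7548  0.0409 -0.0281] [[1.1, 0.1], [-1.2, -0.1], [-0.5, -0.7], [0.5, -0.1]]
cab [ 0.7547  0.0401 -0.0258] [[0.7, 0.1], [-0.5, -0.4], [-0.6, -0.2], [-1.6, 0.1], [0.9, -0.2], [-1.5, -0.1], [-1.0, -0.7], [0.0, -0.3]]
switch [ 0.6829 -0.0261  0.132 ]
[406.39431177 348.7912249 ] [265.52927531 139.33471831]
cap [0.6855 0.0749 0.147 ]
[224.08742604 340.88622924] [450.82034447 151.39847848]
mark [0.687  0.1299 0.125 ]
[135.33404631 353.46743955] [547.30856374 193.34108597]
handle [0.5807 0.0446 0.088 ]
[293.39065345 544.37226411] [401.80409258  75.47647061]
tray [0.5437, 0.3308, 0.0133] [[-0.3984, 0.0552], [0.6177, -0.2439], [0.0665, -0.0706], [-0.2876, 0.234]]
rack [0.4161, -0.2356, -0.3059] [[-0.7098, -0.4815], [0.6106, 0.4044], [0.0593, 0.0361], [0.0378, 0.0335]]
rack [0.4312, -0.3904, 0.1874] [[-0.0681, -0.0267], [0.1616, 0.0431], [-0.46, -0.1548], [0.3666, 0.1406]]
```

```bash
cat > mv.py <<'E'
from h import *
from scipy.spatial.transform import Rotation as R
CAB=np.array([.7545,.0397,-.0245])
def cab(x,y,dr=0):
    c,s=np.cos(CAB[2]),np.sin(CAB[2]); x=x-dr
    return np.array([CAB[0]+c*x-s*y, CAB[1]+s*x+c*y])
def down(yaw): return R.from_matrix(np.array([[np.cos(yaw),np.sin(yaw),0],[np.sin(yaw),-np.cos(yaw),0],[0,0,-1.]]))
def rel(wps,st=None):
    s=st or read_state(); R0=R.from_quat(s['tcp_rot']);p0=np.array(s['tool_pos'])
    last=p0; 
    for x,y,z,yaw in wps:
        X=np.array([x,y,z]); d=R0.inv().apply(X-p0)/.04
        w=np.degrees((R0.inv()*down(yaw)).as_rotvec())/5
        print('dx %.3f dy %.3f dz %.3f wx %.2f wy %.2f wz %.2f'%(*d,*w),' step rows',round(np.linalg.norm(X-last)/.0625,1)); last=X
def st():
    s=read_state(); r=R.from_quat(s['tcp_rot']).as_matrix()
    print('t',round(s['t'],2),'pos',np.round(s['tool_pos'],4),'yaw',round(float(np.arctan2(r[1,0],r[0,0])),3),'tilt',np.round(r[:2,2],3),'F',np.round(s['ft_force'],1),'w',round(float(s['width']),4),'j',np.round(s['joint_positions'],2))
E
python3 - <<'E'
from mv import *
print('gpo',grip_point_offset); st()
yw=np.pi/2-.0245
a=cab(-.07,-.045)
s=read_state(); 
rel([(.143,-.608,.26,.231),(.45,-.3,.26,yw),(*a,.26,yw),(*a,.15,yw),(*a,.1285,yw)])
E
```

```text
gpo -0.0187
t 1.4 pos [ 0.143  -0.6084  0.2313] yaw 0.231 tilt [ 0. -0.] F [ 0.2 -0.2  0.4] w 0.0852 j [-1.46  0.05  1.61  0.    1.48 -0.12]
dx 0.003 dy -0.010 dz -0.718 wx 0.00 wy -0.00 wz -0.00  step rows 0.5
dx 9.236 dy -5.750 dz -0.718 wx 0.00 wy -0.00 wz -15.07  step rows 7.0
dx 16.612 dy -11.629 dz -0.718 wx 0.00 wy -0.00 wz -15.07  step rows 6.0
dx 16.612 dy -11.629 dz 2.032 wx 0.00 wy -0.00 wz -15.07  step rows 1.8
dx 16.612 dy -11.629 dz 2.570 wx 0.00 wy -0.00 wz -15.07  step rows 0.3
```

>>> jog_arm(
  moves=[
    {"dz": -0.7,"grip": -1},
    {"dx": 9.2,"dy": -5.75,"dz": -0.7,"wz": -15,"grip": -1},
    {"dx": 9.2,"dy": -5.75,"dz": -0.7,"wz": -15,"grip": -1},
    {"dx": 9.2,"dy": -5.75,"dz": -0.7,"wz": -15,"grip": -1},
    {"dx": 9.2,"dy": -5.75,"dz": -0.7,"wz": -15,"grip": -1},
    {"dx": 9.2,"dy": -5.75,"dz": -0.7,"wz": -15,"grip": -1},
    {"dx": 9.2,"dy": -5.75,"dz": -0.7,"wz": -15,"grip": -1},
    {"dx": 9.2,"dy": -5.75,"dz": -0.7,"wz": -15,"grip": -1},
    {"dx": 16.6,"dy": -11.6,"dz": -0.7,"wz": -15,"grip": -1},
    {"dx": 16.6,"dy": -11.6,"dz": -0.7,"wz": -15,"grip": -1},
    {"dx": 16.6,"dy": -11.6,"dz": -0.7,"wz": -15,"grip": -1},
    {"dx": 16.6,"dy": -11.6,"dz": -0.7,"wz": -15,"grip": -1},
    {"dx": 16.6,"dy": -11.6,"dz": -0.7,"wz": -15,"grip": -1},
    {"dx": 16.6,"dy": -11.6,"dz": -0.7,"wz": -15,"grip": -1},
    {"dx": 16.6,"dy": -11.6,"dz": -0.7,"wz": -15,"grip": -1},
    {"dx": 16.6,"dy": -11.6,"dz": 1.0,"wz": -15.07,"grip": -1},
    {"dx": 16.6,"dy": -11.6,"dz": 1.0,"wz": -15.07,"grip": -1},
    {"dx": 16.6,"dy": -11.6,"dz": 1.0,"wz": -15.07,"grip": -1},
  ],
  newtons=40,
)

```text
$.moves[0]: bad value
```

```bash
python3 - <<'E'
from mv import *
st()
p=shot('wrist'); big(p,'w1')
for n,X in dict(ridge=(*cab(-.07,-.068),.132),cap=(*cab(-.07,.033),.147),mark=(*cab(-.07,.088),.125)).items(): print(n,proj(p,X)*1.5)
s=read_state();print('tcp',proj(p,s['tool_pos'])*1.5)
print(find_in(p,'switch'),find_in(p,'fader_cap'))
E
```

```text
t 1.4 pos [ 0.143  -0.6084  0.2313] yaw 0.231 tilt [ 0. -0.] F [ 0.2 -0.2  0.4] w 0.0852 j [-1.46  0.05  1.61  0.    1.48 -0.12]
ridge [29616.11499278 41918.82828   ]
cap [127189.80429677 153053.08370266]
mark [64991.14012542 73246.81398566]
tcp [381.82875676 383.25370699]
[] []
```

View pics/w1.png

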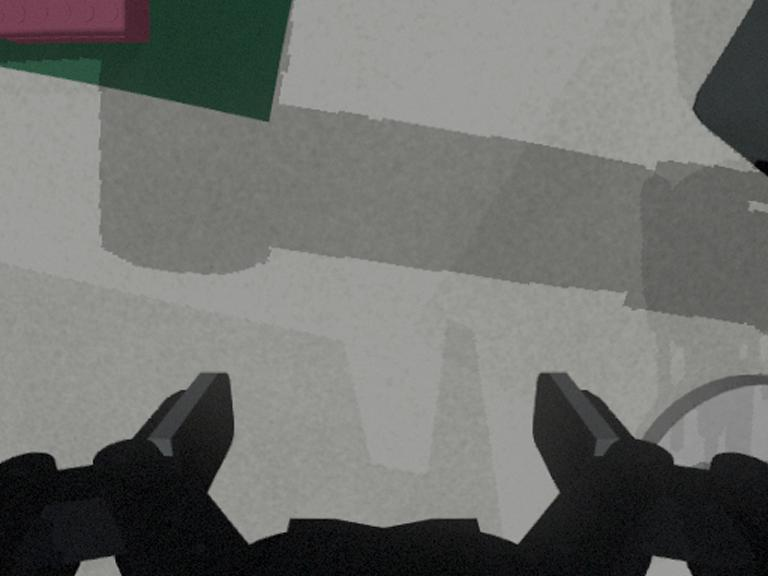

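>>> jog_arm(
  moves=[
    {"dx": 0,"dy": 0,"dz": -0.7,"wx": 0,"wy": 0,"wz": 0,"grip": -1},
  ],
  newtons=40,
)

```text
t: 1.68
tool_pos: [0.1428, -0.6068, 0.2563]
tcp_rot: [0.993, 0.115, 0.0, -0.003]
ft_force: [0.3, 0.4, 0.3]
width: 0.0695
```

>>> jog_arm(
  moves=[
    {"dx": 9.2,"dy": -5.75,"dz": 0,"wx": 0,"wy": 0,"wz": -15,"grip": -1},
    {"dx": 9.2,"dy": -5.75,"dz": 0,"wx": 0,"wy": 0,"wz": -15,"grip": -1},
    {"dx": 9.2,"dy": -5.75,"dz": 0,"wx": 0,"wy": 0,"wz": -15,"grip": -1},
    {"dx": 9.2,"dy": -5.75,"dz": 0,"wx": 0,"wy": 0,"wz": -15,"grip": -1},
    {"dx": 9.2,"dy": -5.75,"dz": 0,"wx": 0,"wy": 0,"wz": -15,"grip": -1},
    {"dx": 9.2,"dy": -5.75,"dz": 0,"wx": 0,"wy": 0,"wz": -15,"grip": -1},
    {"dx": 9.2,"dy": -5.75,"dz": 0,"wx": 0,"wy": 0,"wz": -15,"grip": -1},
    {"dx": 16.6,"dy": -11.6,"dz": 0,"wx": 0,"wy": 0,"wz": -15,"grip": -1},
    {"dx": 16.6,"dy": -11.6,"dz": 0,"wx": 0,"wy": 0,"wz": -15,"grip": -1},
    {"dx": 16.6,"dy": -11.6,"dz": 0,"wx": 0,"wy": 0,"wz": -15,"grip": -1},
    {"dx": 16.6,"dy": -11.6,"dz": 0,"wx": 0,"wy": 0,"wz": -15,"grip": -1},
    {"dx": 16.6,"dy": -11.6,"dz": 0,"wx": 0,"wy": 0,"wz": -15,"grip": -1},
    {"dx": 16.6,"dy": -11.6,"dz": 0,"wx": 0,"wy": 0,"wz": -15,"grip": -1},
    {"dx": 16.6,"dy": -11.6,"dz": 0,"wx": 0,"wy": 0,"wz": -15.07,"grip": -1},
  ],
)

```text
t: 3.42
tool_pos: [0.6846, -0.0012, 0.2583]
tcp_rot: [0.714, 0.7, -0.0, -0.001]
ft_force: [0.5, -0.1, 0.1]
width: 0.0001
```

```bash
python3 - <<'E'
from mv import *
st()
p=shot('wrist'); big(p,'w1')
for n,X in dict(ridge=(*cab(-.07,-.068),.132),cap=(*cab(-.07,.033),.147),mark=(*cab(-.07,.088),.125)).items(): print(n,proj(p,X)*1.5)
s=read_state();print('tcp',proj(p,s['tool_pos'])*1.5)
print(find_in(p,'switch'),find_in(p,'fader_cap'))
yw=np.pi/2-.0245
a=cab(-.07,-.045);b=cab(-.07,-.066)
rel([(*a,.15,yw),(*a,.1285,yw),(*b,.1285,yw)])
E
```

```text
t 3.42 pos [ 0.6846 -0.0012  0.2583] yaw 1.551 tilt [-0.001  0.001] F [ 0.5 -0.1  0.1] w 0.0001 j [-0.11  0.18  1.43  0.    1.53 -0.09]
ridge [379.52755086 323.24394258]
cap [379.69960673 133.22329442]
mark [380.20773353  22.27041638]
tcp [378.47677519 385.84613398]
[{'extent': [237.2, 192.2, 268.7, 234.9], 'conf': 0.64}] [{'extent': [132.3, 0.0, 495.8, 293.0], 'conf': 0.7}, {'extent': [235.6, 72.2, 273.9, 93.3], 'conf': 0.61}]
dx 0.041 dy 0.013 dz 2.727 wx -0.01 wy 0.00 wz -0.01  step rows 1.7
dx 0.041 dy 0.013 dz 3.265 wx -0.01 wy 0.00 wz -0.01  step rows 0.3
dx -0.484 dy 0.013 dz 3.265 wx -0.01 wy 0.00 wz -0.01  step rows 0.3
```

View pics/w1.png

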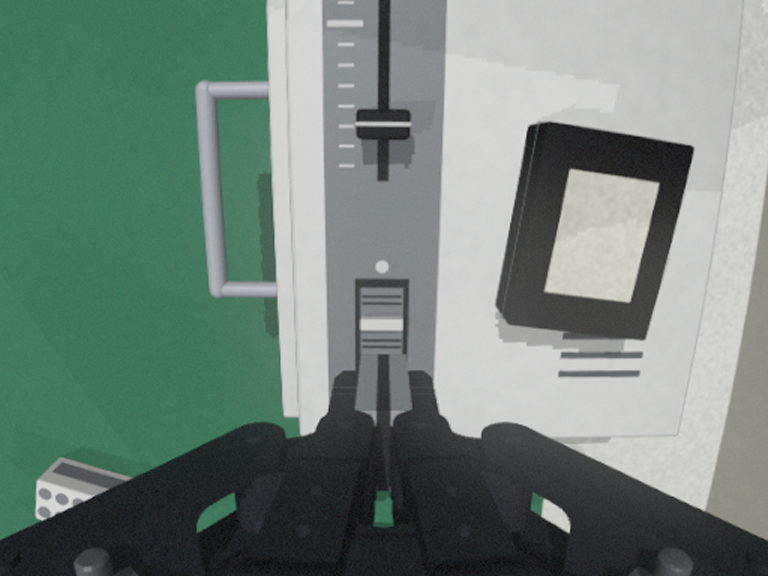

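>>> jog_arm(
  moves=[
    {"dx": 0.1,"dy": 0,"dz": 2.7,"wx": 0,"wy": 0,"wz": 0,"grip": -1},
    {"dx": 0.1,"dy": 0,"dz": 2.7,"wx": 0,"wy": 0,"wz": 0,"grip": -1},
    {"dx": 0.1,"dy": 0,"dz": 2.7,"wx": 0,"wy": 0,"wz": 0,"grip": -1},
    {"dx": 0.1,"dy": 0,"dz": 3.24,"wx": 0,"wy": 0,"wz": 0,"grip": -1},
    {"dx": 0.1,"dy": 0,"dz": 3.24,"wx": 0,"wy": 0,"wz": 0,"grip": -1},
    {"dx": 0.0,"dy": 0,"dz": 3.24,"wx": 0,"wy": 0,"wz": 0,"grip": -1},
    {"dx": -0.2,"dy": 0,"dz": 3.24,"wx": 0,"wy": 0,"wz": 0,"grip": -1},
    {"dx": -0.35,"dy": 0,"dz": 3.24,"wx": 0,"wy": 0,"wz": 0,"grip": -1},
    {"dx": -0.45,"dy": 0,"dz": 3.24,"wx": 0,"wy": 0,"wz": 0,"grip": -1},
    {"dx": -0.52,"dy": 0,"dz": 3.24,"wx": 0,"wy": 0,"wz": 0,"grip": -1},
    {"dx": -0.52,"dy": 0,"dz": 3.24,"wx": 0,"wy": 0,"wz": 0,"grip": -1},
  ],
)

```text
t: 4.95
tool_pos: [0.6825, -0.0261, 0.1293]
tcp_rot: [0.716, 0.698, -0.0, -0.0]
ft_force: [-0.0, -0.2, 0.7]
width: -0.0001
```

```bash
python3 - <<'E'
from mv import *
st()
p=shot('wrist'); big(p,'w2')
E
```

```text
t 4.95 pos [ 0.6825 -0.0261  0.1293] yaw 1.546 tilt [-0.001 -0.   ] F [-0.  -0.2  0.7] w -0.0001 j [-0.15  0.26  1.55 -0.    1.33 -0.12]
```

View pics/w2.png

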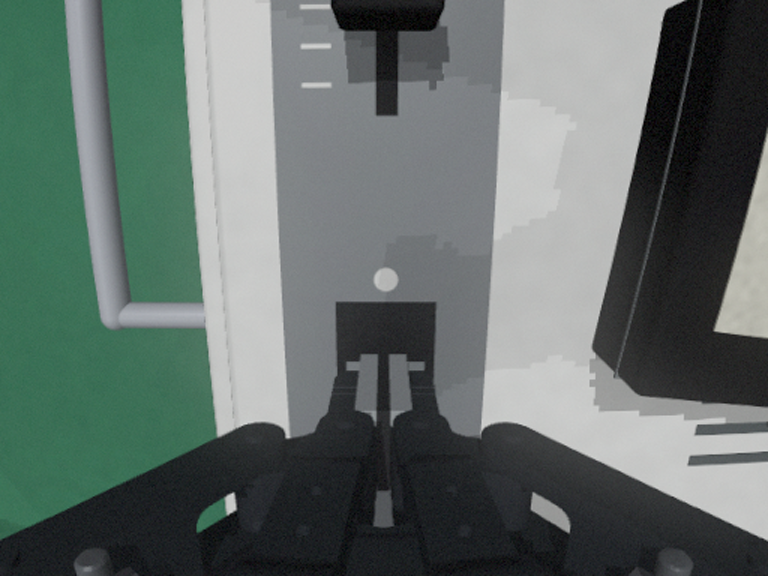

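```bash
python3 - <<'E'
from mv import *
yw=np.pi/2-.0245
a=cab(-.174,0)
rel([(.6825,-.026,.17,yw),(*a,.17,yw),(*a,.066,yw)])
E
```

```text
dx -0.003 dy 0.000 dz -1.016 wx -0.01 wy 0.00 wz -0.01  step rows 0.7
dx 1.681 dy -2.591 dz -1.015 wx -0.01 wy 0.00 wz -0.01  step rows 2.0
dx 1.682 dy -2.590 dz 1.585 wx -0.01 wy 0.00 wz -0.01  step rows 1.7
```

>>> jog_arm(
  moves=[
    {"dx": 0,"dy": 0,"dz": -1.0,"wx": 0,"wy": 0,"wz": 0,"grip": -1},
    {"dx": 0,"dy": 0,"dz": -1.0,"wx": 0,"wy": 0,"wz": 0,"grip": -1},
    {"dx": 1.7,"dy": -2.6,"dz": -1.0,"wx": 0,"wy": 0,"wz": 0,"grip": -0.28},
    {"dx": 1.7,"dy": -2.6,"dz": -1.0,"wx": 0,"wy": 0,"wz": 0,"grip": -0.28},
    {"dx": 1.7,"dy": -2.6,"dz": -1.0,"wx": 0,"wy": 0,"wz": 0,"grip": -0.28},
    {"dx": 1.7,"dy": -2.6,"dz": -1.0,"wx": 0,"wy": 0,"wz": 0,"grip": -0.28},
  ],
)

```text
t: 5.75
tool_pos: [0.5804, 0.045, 0.1695]
tcp_rot: [0.716, 0.698, 0.0, 0.0]
ft_force: [0.3, -0.3, -0.4]
width: 0.0309
```

```bash
python3 - <<'E'
from mv import *
st()
p=shot('wrist'); big(p,'w3'); q=shot('top'); big(q,'t4',(145,65,265,185),5)
yw=np.pi/2-.0245
a=cab(-.174,0);print(a,proj(p,(*a,.088))*1.5)
rel([(*a,.066,yw)])
E
```

```text
t 5.75 pos [0.5804 0.045  0.1695] yaw 1.546 tilt [ 0. -0.] F [ 0.3 -0.3 -0.4] w 0.0309 j [-0.05 -0.    1.77 -0.    1.37 -0.03]
[0.58055222 0.04396257] [381.54649183 305.01192413]
dx -0.011 dy -0.026 dz 2.603 wx 0.01 wy 0.00 wz -0.01  step rows 1.7
```

View pics/w3.png

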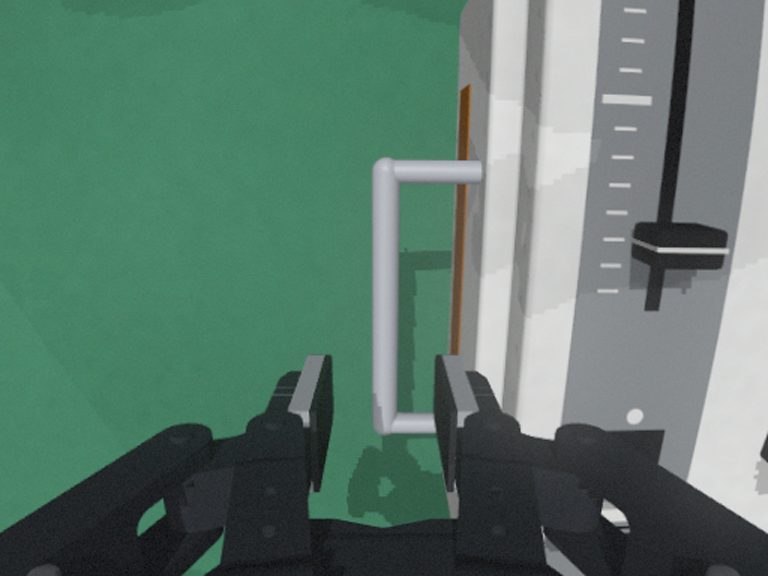

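View pics/t4.png

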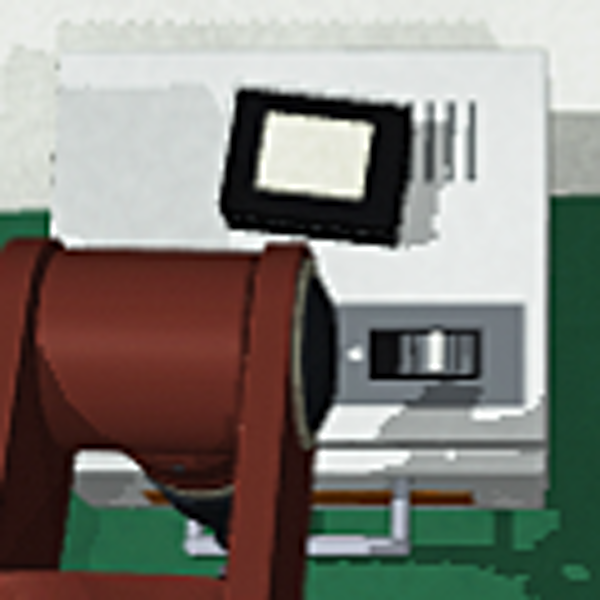

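>>> jog_arm(
  moves=[
    {"dx": 0,"dy": 0,"dz": 2.6,"wx": 0,"wy": 0,"wz": 0,"grip": -0.28},
    {"dx": 0,"dy": 0,"dz": 2.6,"wx": 0,"wy": 0,"wz": 0,"grip": -0.28},
    {"dx": 0,"dy": 0,"dz": 2.6,"wx": 0,"wy": 0,"wz": 0,"grip": -0.28},
    {"dx": 0,"dy": 0,"dz": 2.6,"wx": 0,"wy": 0,"wz": 0,"grip": -1},
    {"dx": 0,"dy": 0,"dz": 2.6,"wx": 0,"wy": 0,"wz": 0,"grip": -1},
    {"dx": 0,"dy": 0,"dz": 2.6,"wx": 0,"wy": 0,"wz": 0,"grip": -1},
    {"dx": 0,"dy": -0.5,"dz": 2.6,"wx": 0,"wy": 0,"wz": 0,"grip": -1},
    {"dx": 0,"dy": -1.0,"dz": 2.6,"wx": 0,"wy": 0,"wz": 0,"grip": -1},
    {"dx": 0,"dy": -1.5,"dz": 2.6,"wx": 0,"wy": 0,"wz": 0,"grip": -1},
    {"dx": 0,"dy": -2.0,"dz": 2.6,"wx": 0,"wy": 0,"wz": 0,"grip": -1},
    {"dx": 0,"dy": -2.5,"dz": 2.6,"wx": 0,"wy": 0,"wz": 0,"grip": -1},
    {"dx": 0,"dy": -3.0,"dz": 2.6,"wx": 0,"wy": 0,"wz": 0,"grip": -1},
    {"dx": 0,"dy": -3.3,"dz": 2.6,"wx": 0,"wy": 0,"wz": 0,"grip": -1},
    {"dx": 0,"dy": -3.5,"dz": 2.6,"wx": 0,"wy": 0,"wz": 0,"grip": -1},
    {"dx": 0,"dy": -3.52,"dz": 2.6,"wx": 0,"wy": 0,"wz": 0,"grip": -1},
    {"dx": 0,"dy": -3.52,"dz": 2.6,"wx": 0,"wy": 0,"wz": 0,"grip": -1},
  ],
)

```text
t: 7.85
tool_pos: [0.4412, 0.0486, 0.0676]
tcp_rot: [0.716, 0.698, 0.001, 0.001]
ft_force: [0.3, 1.6, 7.6]
width: 0.0103
```

```bash
python3 - <<'E'
from mv import *
st()
q=shot('scene'); big(q,'s5')
E
```

```text
t 7.85 pos [0.4412 0.0486 0.0676] yaw 1.546 tilt [0.003 0.   ] F [0.3 1.6 7.6] w 0.0103 j [-0.06 -0.24  2.17  0.    1.21 -0.03]
```

View pics/s5.png

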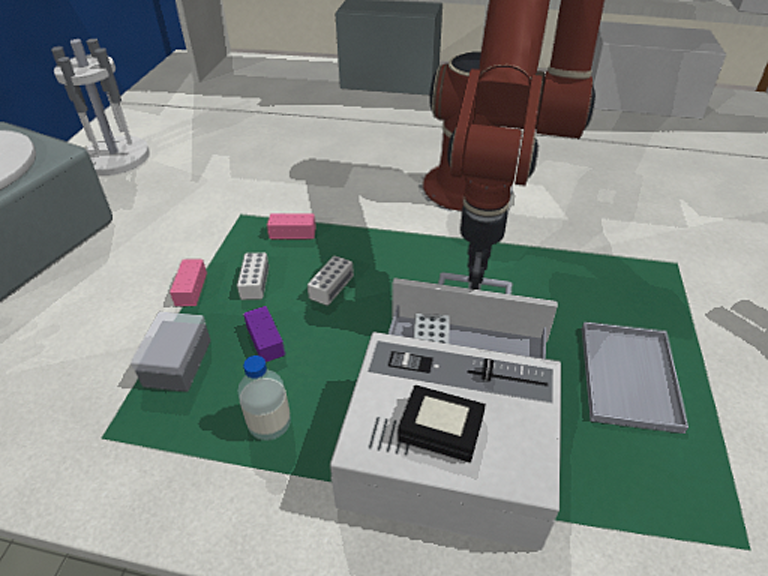

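```bash
python3 - <<'E'
from mv import *
a=cab(-.174-.14,0); b=cab(-.22,0)
rel([(*a,.17,1.546),(*b,.25,-.0245)])
E
```

```text
dx -0.029 dy -0.008 dz -2.559 wx 0.03 wy -0.01 wz -0.00  step rows 1.6
dx -0.027 dy 2.348 dz -4.552 wx 0.02 wy -0.03 wz 17.99  step rows 2.0
```

>>> jog_arm(
  moves=[
    {"dx": 0,"dy": 0,"dz": 0,"wx": 0,"wy": 0,"wz": 0,"grip": -0.28},
    {"dx": 0,"dy": 0,"dz": 0,"wx": 0,"wy": 0,"wz": 0,"grip": -0.28},
    {"dx": 0,"dy": 0,"dz": -2.5,"wx": 0,"wy": 0,"wz": 0,"grip": -0.28},
    {"dx": 0,"dy": 0,"dz": -2.5,"wx": 0,"wy": 0,"wz": 0,"grip": -0.28},
    {"dx": 0,"dy": 0,"dz": -2.5,"wx": 0,"wy": 0,"wz": 0,"grip": 0.8},
    {"dx": 0,"dy": 2.0,"dz": -4.5,"wx": 0,"wy": 0,"wz": 18,"grip": 0.8},
    {"dx": 0,"dy": 2.0,"dz": -4.5,"wx": 0,"wy": 0,"wz": 18,"grip": 0.8},
    {"dx": 0,"dy": 2.0,"dz": -4.5,"wx": 0,"wy": 0,"wz": 18,"grip": 0.8},
    {"dx": 0,"dy": 2.0,"dz": -4.5,"wx": 0,"wy": 0,"wz": 18,"grip": 0.8},
    {"dx": 0,"dy": 2.0,"dz": -4.5,"wx": 0,"wy": 0,"wz": 18,"grip": 0.8},
    {"dx": 0,"dy": 2.0,"dz": -4.5,"wx": 0,"wy": 0,"wz": 18,"grip": 0.8},
    {"dx": 0,"dy": 2.0,"dz": -4.5,"wx": 0,"wy": 0,"wz": 18,"grip": 0.8},
    {"dx": 0,"dy": 2.0,"dz": -4.5,"wx": 0,"wy": 0,"wz": 18,"grip": 0.8},
    {"dx": 0,"dy": 2.0,"dz": -4.5,"wx": 0,"wy": 0,"wz": 18,"grip": 0.8},
    {"dx": 0,"dy": 2.0,"dz": -4.5,"wx": 0,"wy": 0,"wz": 18,"grip": 0.8},
  ],
)

```text
t: 9.78
tool_pos: [0.5188, 0.0465, 0.2436]
tcp_rot: [1.0, -0.012, -0.002, -0.0]
ft_force: [0.9, -1.5, 0.3]
width: 0.0771
```

```bash
python3 - <<'E'
from mv import *
st()
q=shot('wrist'); big(q,'w5'); print(find_in(q,'block1_mid')); p=shot('top'); big(p,'t5',(145,65,265,240),3.4)
E
```

```text
t 9.78 pos [0.5188 0.0465 0.2436] yaw -0.024 tilt [-0.003  0.   ] F [ 0.9 -1.5  0.3] w 0.0771 j [-0.05 -0.2   1.84 -0.    1.51  1.54]
[{'extent': [283.1, 94.9, 347.6, 181.0], 'conf': 0.87}, {'extent': [98.4, 36.2, 418.0, 265.5], 'conf': 0.25}]
```

View pics/w5.png

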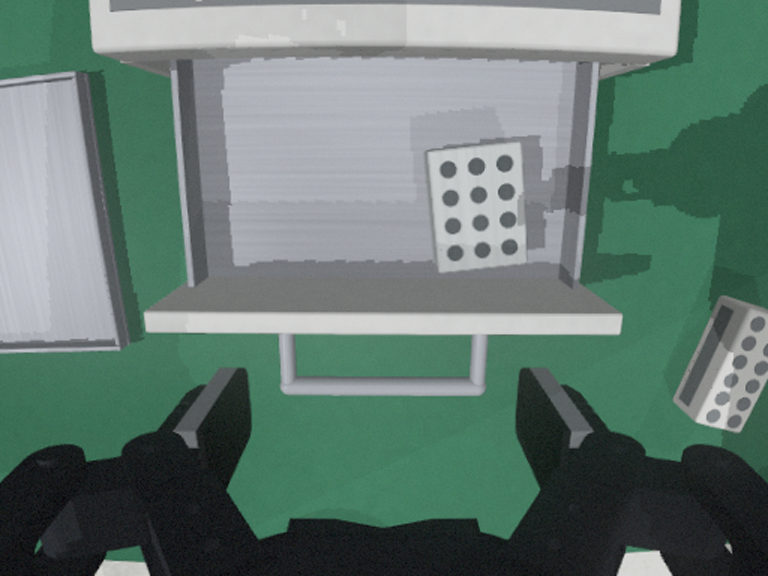

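View pics/t5.png

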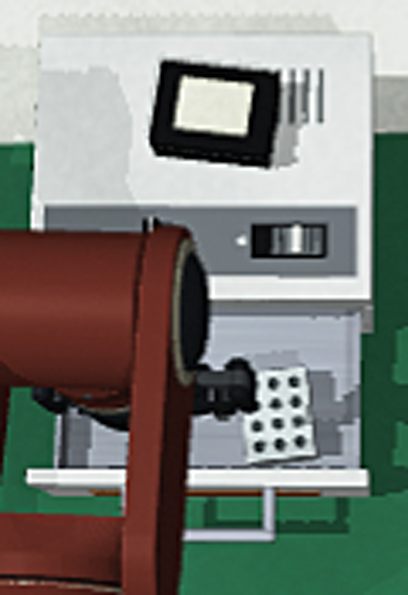

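```bash
cat >> fit.py <<'E'
def tocab(v,dr):
    from mv import CAB
    c,s=np.cos(CAB[2]),np.sin(CAB[2]); d=np.array(v[:2])-CAB[:2]
    return np.array([c*d[0]+s*d[1]+dr, -s*d[0]+c*d[1], v[2]-CAB[2]])
E
python3 - <<'E'
from fit import *; from mv import *
q=shot('wrist')
B=crop([(428,150),(521,141),(526,263),(438,272)],(0,0),1.5)
v,r=fitbox([(q,B)],.08,.06,.055,[.6,0,0]); print(v.round(4),r.round(2).tolist(), 'in drawer_floor', tocab(v,.14)+[.05+.0,0,0])
h=[proj(q,(*cab(-.174,y,.14),.088))*1.5 for y in(-.06,.06)]; print('handle ends',h)
z=.045
a=v[:2]
rel([(*a,.15,v[2]),(*a,.034,v[2])])
E
```

```text
[ 0.5498 -0.0165  0.0802] [[-0.49, -0.21], [0.5, -0.41], [0.41, 0.33], [-0.4, 0.39]] in drawer_floor [-0.01326048 -0.06119755  0.10472779]
handle ends [array([477.15281265, 386.84125314]), array([290.83991577, 387.07312455])]
dx 0.802 dy 1.556 dz 2.373 wx -0.00 wy 0.01 wz -1.20  step rows 1.9
dx 0.805 dy 1.556 dz 5.273 wx -0.00 wy 0.01 wz -1.20  step rows 1.9
```

```bash
python3 - <<'E'
from mv import *
q=shot('wrist');s=read_state()
c=-np.array(q['R']).T@np.array(q['t']); print(R.from_quat(s['tcp_rot']).inv().apply(c-s['tool_pos']))
E
```

```text
[ 6.90488631e-02  6.50957047e-05 -1.42911912e-01]
```

>>> jog_arm(
  moves=[
    {"dx": 0.8,"dy": 1.55,"dz": 2.4,"wx": 0,"wy": 0,"wz": -1.2,"grip": 0.8},
    {"dx": 0.8,"dy": 1.55,"dz": 2.4,"wx": 0,"wy": 0,"wz": -1.2,"grip": 0.8},
    {"dx": 0.8,"dy": 1.55,"dz": 2.4,"wx": 0,"wy": 0,"wz": -1.2,"grip": 0.8},
    {"dx": 0.8,"dy": 1.55,"dz": 4.0,"wx": 0,"wy": 0,"wz": -1.2,"grip": 0.8},
    {"dx": 0.8,"dy": 1.55,"dz": 5.4,"wx": 0,"wy": 0,"wz": -1.2,"grip": 0.8},
    {"dx": 0.8,"dy": 1.55,"dz": 5.4,"wx": 0,"wy": 0,"wz": -1.2,"grip": 0.8},
    {"dx": 0.8,"dy": 1.55,"dz": 5.4,"wx": 0,"wy": 0,"wz": -1.2,"grip": 0.8},
  ],
  newtons=60,
)

```text
t: 10.9
tool_pos: [0.5523, -0.0162, 0.0329]
tcp_rot: [0.999, 0.04, 0.002, 0.0]
ft_force: [0.7, -0.2, 0.3]
width: 0.0768
```

```bash
python3 - <<'E'
from mv import *
st()
q=shot('wrist'); big(q,'w6')
E
```

```text
t 10.9 pos [ 0.5523 -0.0162  0.0329] yaw 0.08 tilt [ 0.004 -0.001] F [ 0.7 -0.2  0.3] w 0.0768 j [-0.16  0.09  1.93  0.    1.12  1.33]
```

View pics/w6.png

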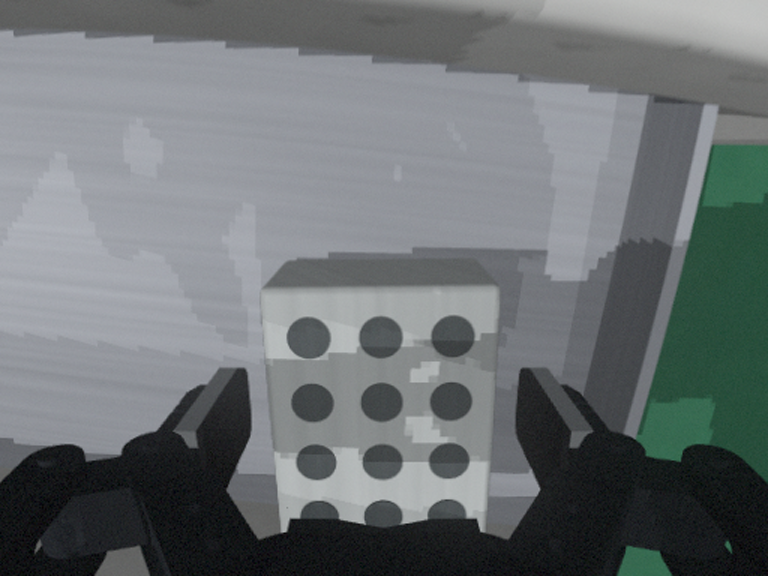

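>>> jog_arm(
  moves=[
    {"dx": 0,"dy": 0,"dz": 0,"wx": 0,"wy": 0,"wz": 0,"grip": -1},
    {"dx": 0,"dy": 0,"dz": 0,"wx": 0,"wy": 0,"wz": 0,"grip": -1},
    {"dx": 0,"dy": 0,"dz": 0,"wx": 0,"wy": 0,"wz": 0,"grip": -1},
    {"dx": 0,"dy": 0,"dz": 0,"wx": 0,"wy": 0,"wz": 0,"grip": -1},
  ],
)

```text
t: 11.45
tool_pos: [0.5531, -0.0165, 0.0337]
tcp_rot: [0.999, 0.04, 0.003, 0.0]
ft_force: [-0.8, 1.0, 7.3]
width: 0.0588
```

```bash
python3 - <<'E'
from mv import *
st(); s=read_state(); x,y,z=s['tool_pos']
rel([(x,y,.16,.08),(.544,.331,.16,.0133),(.544,.331,z-.0155,.0133)])
E
```

```text
t 11.45 pos [ 0.5531 -0.0165  0.0337] yaw 0.08 tilt [ 0.007 -0.001] F [-0.8  1.   7.3] w 0.0588 j [-0.16  0.09  1.93  0.    1.12  1.33]
dx 0.020 dy 0.004 dz -3.156 wx 0.01 wy -0.07 wz -0.00  step rows 2.0
dx 0.488 dy -8.675 dz -3.164 wx 0.01 wy -0.07 wz 0.76  step rows 5.6
dx 0.465 dy -8.679 dz 0.380 wx 0.01 wy -0.07 wz 0.76  step rows 2.3
```

>>> jog_arm(
  moves=[
    {"dx": 0,"dy": 0,"dz": -1.0,"wx": 0,"wy": 0,"wz": 0,"grip": -1},
    {"dx": 0,"dy": 0,"dz": -2.0,"wx": 0,"wy": 0,"wz": 0,"grip": -1},
    {"dx": 0,"dy": 0,"dz": -3.1,"wx": 0,"wy": 0,"wz": 0,"grip": -1},
    {"dx": 0,"dy": 0,"dz": -3.1,"wx": 0,"wy": 0,"wz": 0,"grip": -1},
    {"dx": 0.2,"dy": -3.0,"dz": -3.1,"wx": 0,"wy": 0,"wz": 0.4,"grip": -1},
    {"dx": 0.2,"dy": -3.0,"dz": -3.1,"wx": 0,"wy": 0,"wz": 0.4,"grip": -1},
  ],
)

```text
t: 12.2
tool_pos: [0.5473, 0.1048, 0.1519]
tcp_rot: [1.0, 0.021, -0.001, -0.0]
ft_force: [0.9, -0.1, -3.9]
width: 0.0586
```

```bash
python3 - <<'E'
from mv import *
st(); q=shot('wrist'); big(q,'w7'); s=read_state(); x,y,z=s['tool_pos']
rel([(.544,.331,.16,.0133),(.544,.331,.018,.0133)])
E
```

```text
t 12.2 pos [0.5473 0.1048 0.1519] yaw 0.043 tilt [-0.002  0.   ] F [ 0.9 -0.1 -3.9] w 0.0586 j [ 0.06 -0.04  1.85  0.    1.34  1.58]
dx 0.206 dy -5.479 dz -0.169 wx -0.08 wy 0.03 wz 0.40  step rows 3.5
dx 0.215 dy -5.455 dz 3.381 wx -0.08 wy 0.03 wz 0.40  step rows 2.3
```

View pics/w7.png

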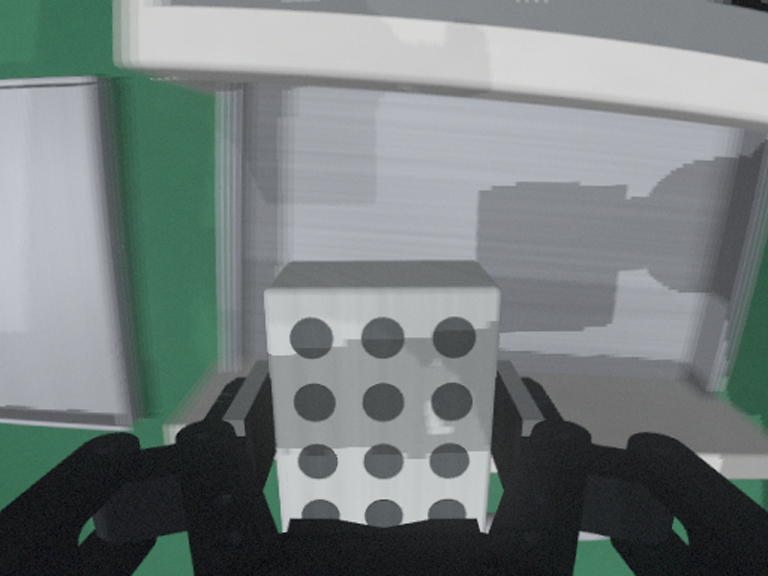

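>>> jog_arm(
  moves=[
    {"dx": 0.2,"dy": -5.45,"dz": -0.2,"wx": 0,"wy": 0,"wz": 0.4,"grip": -1},
    {"dx": 0.2,"dy": -5.45,"dz": -0.2,"wx": 0,"wy": 0,"wz": 0.4,"grip": -1},
    {"dx": 0.2,"dy": -5.45,"dz": -0.2,"wx": 0,"wy": 0,"wz": 0.4,"grip": -1},
    {"dx": 0.2,"dy": -5.45,"dz": -0.2,"wx": 0,"wy": 0,"wz": 0.4,"grip": -1},
    {"dx": 0.2,"dy": -5.45,"dz": -0.2,"wx": 0,"wy": 0,"wz": 0.4,"grip": -1},
    {"dx": 0.2,"dy": -5.45,"dz": 1.0,"wx": 0,"wy": 0,"wz": 0.4,"grip": -1},
    {"dx": 0.2,"dy": -5.45,"dz": 2.2,"wx": 0,"wy": 0,"wz": 0.4,"grip": -1},
    {"dx": 0.2,"dy": -5.45,"dz": 3.0,"wx": 0,"wy": 0,"wz": 0.4,"grip": -1},
    {"dx": 0.2,"dy": -5.45,"dz": 3.2,"wx": 0,"wy": 0,"wz": 0.4,"grip": -1},
    {"dx": 0.2,"dy": -5.45,"dz": 3.3,"wx": 0,"wy": 0,"wz": 0.4,"grip": -1},
    {"dx": 0.2,"dy": -5.45,"dz": 3.3,"wx": 0,"wy": 0,"wz": 0.4,"grip": -1},
  ],
)

```text
t: 13.62
tool_pos: [0.5478, 0.3222, 0.0233]
tcp_rot: [1.0, 0.005, 0.001, -0.0]
ft_force: [0.3, -0.2, -2.7]
width: 0.0584
```

```bash
python3 - <<'E'
from mv import *
st(); q=shot('wrist'); big(q,'w8')
E
```

```text
t 13.62 pos [0.5478 0.3222 0.0233] yaw 0.01 tilt [0.002 0.001] F [ 0.3 -0.2 -2.7] w 0.0584 j [ 0.41  0.28  1.73 -0.    1.13  1.98]
```

View pics/w8.png

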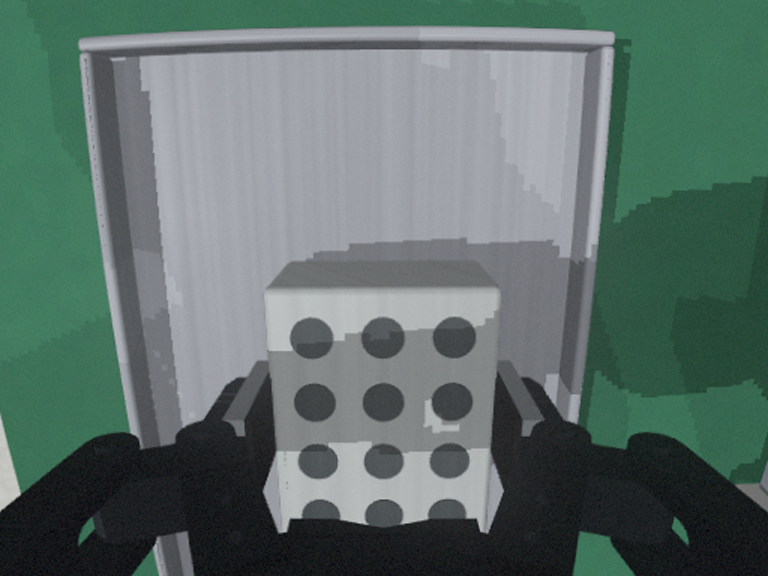

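>>> jog_arm(
  moves=[
    {"dx": 0,"dy": 0,"dz": 0.05,"wx": 0,"wy": 0,"wz": 0,"grip": -1},
    {"dx": 0,"dy": 0,"dz": 0.1,"wx": 0,"wy": 0,"wz": 0,"grip": -1},
    {"dx": 0,"dy": 0,"dz": 0.1,"wx": 0,"wy": 0,"wz": 0,"grip": -1},
    {"dx": 0,"dy": 0,"dz": 0.1,"wx": 0,"wy": 0,"wz": 0,"grip": -1},
  ],
)

```text
t: 14.18
tool_pos: [0.5469, 0.3223, 0.018]
tcp_rot: [1.0, 0.005, 0.0, -0.0]
ft_force: [-0.5, 0.6, -2.2]
width: 0.0586
```

>>> jog_arm(
  moves=[
    {"dx": 0,"dy": 0,"dz": 0.05,"wx": 0,"wy": 0,"wz": 0,"grip": -1},
    {"dx": 0,"dy": 0,"dz": 0.05,"wx": 0,"wy": 0,"wz": 0,"grip": -1},
    {"dx": 0,"dy": 0,"dz": 0.05,"wx": 0,"wy": 0,"wz": 0,"grip": 0.7},
    {"dx": 0,"dy": 0,"dz": 0.05,"wx": 0,"wy": 0,"wz": 0,"grip": 0.7},
    {"dx": 0,"dy": 0,"dz": 0.05,"wx": 0,"wy": 0,"wz": 0,"grip": 0.7},
    {"dx": 0,"dy": 0,"dz": -1,"wx": 0,"wy": 0,"wz": 0,"grip": 0.7},
    {"dx": 0,"dy": 0,"dz": -3.5,"wx": 0,"wy": 0,"wz": 0,"grip": 0.7},
    {"dx": 0,"dy": 0,"dz": -5.2,"wx": 0,"wy": 0,"wz": 0,"grip": 0.7},
    {"dx": 0,"dy": 0,"dz": -5.2,"wx": 0,"wy": 0,"wz": 0,"grip": 0.7},
    {"dx": 0,"dy": 0,"dz": -5.2,"wx": 0,"wy": 0,"wz": 0,"grip": 0.7},
  ],
)

```text
t: 15.42
tool_pos: [0.5492, 0.3232, 0.2319]
tcp_rot: [1.0, 0.005, 0.005, -0.002]
ft_force: [-0.3, 0.5, -0.5]
width: 0.0727
```

```bash
python3 - <<'E'
from mv import *
st(); q=shot('wrist'); big(q,'w9'); p=shot('top'); big(p,'t9')
for n in ['rack1_mid','block1_mid']: print([(np.round(d['extent']).astype(int).tolist(),round(d['conf'],2)) for d in find_in(p,n)])
rel([(.416,-.2356,.24,-.306)])
E
```

```text
t 15.43 pos [0.5492 0.3232 0.2319] yaw 0.01 tilt [0.009 0.004] F [-0.3  0.5 -0.5] w 0.0727 j [0.42 0.07 1.59 0.   1.47 1.98]
[([330, 274, 367, 292], 0.97), ([339, 205, 362, 241], 0.92), ([312, 159, 339, 192], 0.58), ([226, 132, 241, 141], 0.56)]
[([109, 179, 127, 205], 0.93), ([288, 213, 316, 251], 0.19)]
dx -3.383 dy 13.898 dz -0.386 wx 0.02 wy 0.04 wz 3.62  step rows 9.2
```

View pics/w9.png

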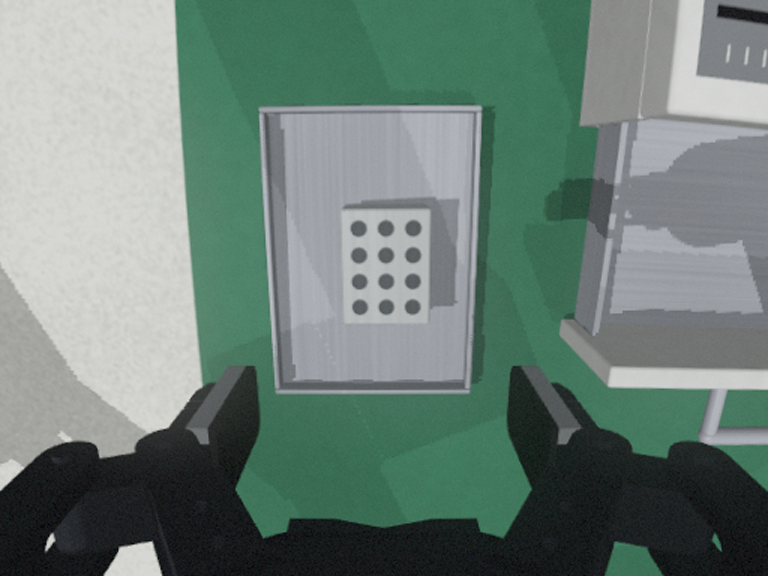

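View pics/t9.png

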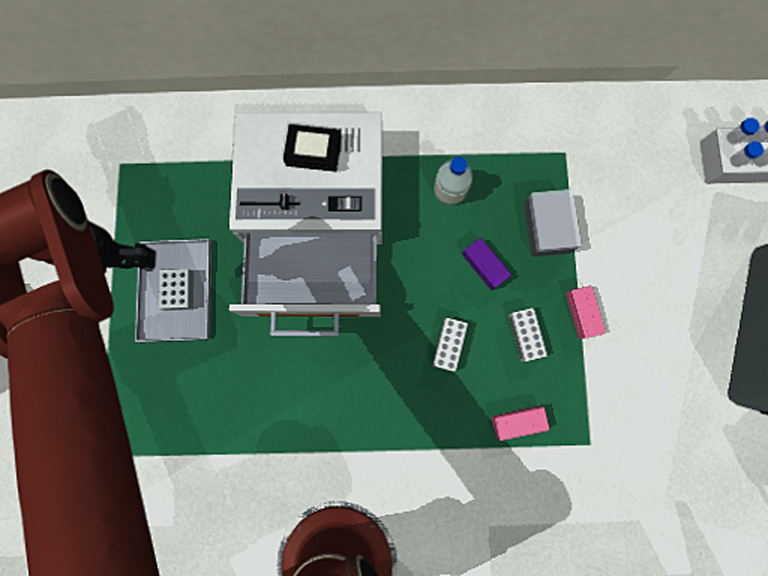

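```bash
python3 - <<'E'
from mv import *
rel([(.36,-.218,.22,-.306)])
E
```

```text
dx -4.777 dy 13.443 dz 0.118 wx 0.02 wy 0.04 wz 3.62  step rows 9.1
```

>>> jog_arm(
  moves=[
    {"dx": -4.8,"dy": 13.4,"dz": 0,"wx": 0,"wy": 0,"wz": 3.6,"grip": 0.5},
    {"dx": -4.8,"dy": 13.4,"dz": 0,"wx": 0,"wy": 0,"wz": 3.6,"grip": 0.5},
    {"dx": -4.8,"dy": 13.4,"dz": 0,"wx": 0,"wy": 0,"wz": 3.6,"grip": 0.5},
    {"dx": -4.8,"dy": 13.4,"dz": 0,"wx": 0,"wy": 0,"wz": 3.6,"grip": 0.5},
    {"dx": -4.8,"dy": 13.4,"dz": 0,"wx": 0,"wy": 0,"wz": 3.6,"grip": 0.5},
    {"dx": -4.8,"dy": 13.4,"dz": 0,"wx": 0,"wy": 0,"wz": 3.6,"grip": 0.5},
    {"dx": -4.8,"dy": 13.4,"dz": 0,"wx": 0,"wy": 0,"wz": 3.6,"grip": 0.5},
    {"dx": -4.8,"dy": 13.4,"dz": 0,"wx": 0,"wy": 0,"wz": 3.6,"grip": 0.5},
    {"dx": -4.8,"dy": 13.4,"dz": 0,"wx": 0,"wy": 0,"wz": 3.6,"grip": 0.5},
    {"dx": -4.8,"dy": 13.4,"dz": 0,"wx": 0,"wy": 0,"wz": 3.6,"grip": 0.5},
    {"dx": -4.8,"dy": 13.4,"dz": 0,"wx": 0,"wy": 0,"wz": 3.6,"grip": 0.5},
  ],
)

```text
t: 17.0
tool_pos: [0.3596, -0.2154, 0.2242]
tcp_rot: [0.988, -0.152, -0.001, -0.001]
ft_force: [0.2, -0.4, 0.1]
width: 0.0642
```

```bash
python3 - <<'E'
from mv import *
st(); q=shot('wrist'); big(q,'w10'); print(find_in(q,'rack1_mid'))
E
```

```text
t 17.0 pos [ 0.3596 -0.2154  0.2242] yaw -0.305 tilt [-0.002  0.002] F [ 0.2 -0.4  0.1] w 0.0642 j [-0.72 -0.47  2.07  0.    1.54  1.16]
[{'extent': [486.6, 0.0, 509.9, 32.7], 'conf': 0.95}, {'extent': [363.8, 173.7, 468.8, 256.5], 'conf': 0.65}, {'extent': [360.6, 0.0, 452.4, 101.2], 'conf': 0.64}]
```

View pics/w10.png

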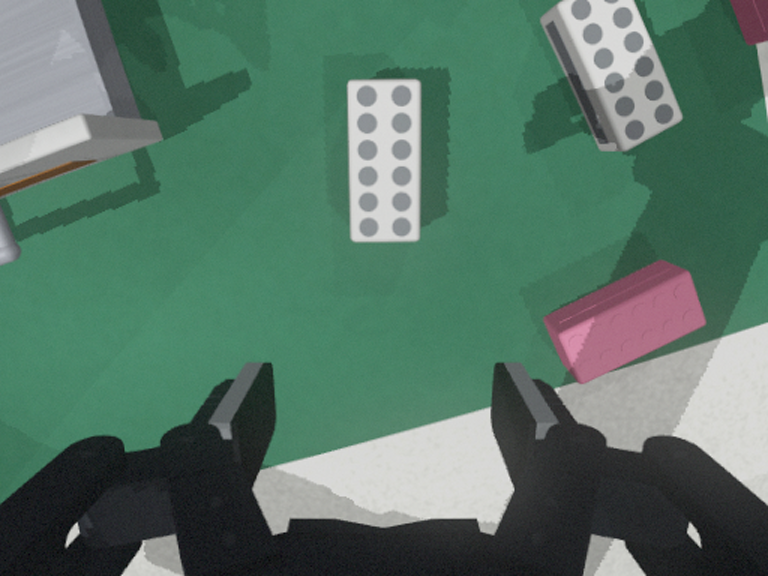

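```bash
python3 - <<'E'
from fit import *; from mv import *
q=shot('wrist')
B=crop([(348,80),(420,79),(420,241),(350,242)],(0,0),1.5)
v,r=fitbox([(q,B)],.1,.045,.04,[.42,-.23,-.3]); print(v.round(4),r.round(2).tolist())
rel([(*v[:2],.1,v[2]),(*v[:2],.015,v[2])])
E
```

```text
[ 0.418  -0.2334 -0.2955] [[-0.93, -0.47], [0.8, -0.22], [-0.05, 0.55], [0.19, 0.25]]
dx 1.518 dy 0.029 dz 3.125 wx -0.01 wy 0.01 wz -0.07  step rows 2.2
dx 1.520 dy 0.031 dz 5.250 wx -0.01 wy 0.01 wz -0.07  step rows 1.4
```

>>> jog_arm(
  moves=[
    {"dx": 1.52,"dy": 0.03,"dz": 3.1,"wx": 0,"wy": 0,"wz": -0.1,"grip": 0.5},
    {"dx": 1.52,"dy": 0.03,"dz": 3.1,"wx": 0,"wy": 0,"wz": -0.1,"grip": 0.5},
    {"dx": 1.52,"dy": 0.03,"dz": 3.1,"wx": 0,"wy": 0,"wz": -0.1,"grip": 0.5},
    {"dx": 1.52,"dy": 0.03,"dz": 4.4,"wx": 0,"wy": 0,"wz": -0.1,"grip": 0.5},
    {"dx": 1.52,"dy": 0.03,"dz": 5.2,"wx": 0,"wy": 0,"wz": -0.1,"grip": 0.5},
    {"dx": 1.52,"dy": 0.03,"dz": 5.25,"wx": 0,"wy": 0,"wz": -0.1,"grip": 0.5},
    {"dx": 1.52,"dy": 0.03,"dz": 5.25,"wx": 0,"wy": 0,"wz": -0.1,"grip": 0.5},
    {"dx": 1.52,"dy": 0.03,"dz": 5.25,"wx": 0,"wy": 0,"wz": -0.1,"grip": -1},
    {"dx": 1.52,"dy": 0.03,"dz": 5.25,"wx": 0,"wy": 0,"wz": -0.1,"grip": -1},
    {"dx": 1.52,"dy": 0.03,"dz": 5.25,"wx": 0,"wy": 0,"wz": -0.1,"grip": -1},
    {"dx": 1.52,"dy": 0.03,"dz": 5.25,"wx": 0,"wy": 0,"wz": -0.1,"grip": -1},
  ],
  newtons=40,
)

```text
t: 18.52
tool_pos: [0.4195, -0.2363, 0.0184]
tcp_rot: [0.989, -0.147, 0.002, 0.001]
ft_force: [-1.1, 2.7, 7.7]
width: 0.0446
```

```bash
python3 - <<'E'
from mv import *
st()
x,y,z=read_state()['tool_pos']
for Y in (-.06,.06):
    a=cab(-.19,Y); print(Y,a)
    rel([(x,y,.16,-.295),(*a,.16,-.0245),(*a,z+.02,-.0245)])
E
```

```text
t 18.52 pos [ 0.4195 -0.2363  0.0184] yaw -0.295 tilt [ 0.004 -0.002] F [-1.1  2.7  7.7] w 0.0446 j [-0.67 -0.05  2.1   0.    1.09  1.2 ]
-0.06 [ 0.56308717 -0.01562746]
dx 0.014 dy 0.004 dz -3.540 wx 0.01 wy -0.05 wz -0.00  step rows 2.3
dx 1.843 dy -6.319 dz -3.540 wx 0.02 wy -0.04 wz -3.10  step rows 4.2
dx 1.830 dy -6.322 dz -0.499 wx 0.02 wy -0.04 wz -3.10  step rows 1.9
0.06 [0.56602687 0.10433653]
dx 0.014 dy 0.004 dz -3.540 wx 0.01 wy -0.05 wz -0.00  step rows 2.3
dx 1.040 dy -9.210 dz -3.546 wx 0.02 wy -0.04 wz -3.10  step rows 5.9
dx 1.027 dy -9.213 dz -0.506 wx 0.02 wy -0.04 wz -3.10  step rows 1.9
```

>>> jog_arm(
  moves=[
    {"dx": 0,"dy": 0,"dz": -1.2,"wx": 0,"wy": 0,"wz": 0,"grip": -1},
    {"dx": 0,"dy": 0,"dz": -2.5,"wx": 0,"wy": 0,"wz": 0,"grip": -1},
    {"dx": 0,"dy": 0,"dz": -3.6,"wx": 0,"wy": 0,"wz": 0,"grip": -1},
    {"dx": 1.03,"dy": -9.2,"dz": -3.6,"wx": 0,"wy": 0,"wz": -3.1,"grip": -1},
    {"dx": 1.03,"dy": -9.2,"dz": -3.6,"wx": 0,"wy": 0,"wz": -3.1,"grip": -1},
    {"dx": 1.03,"dy": -9.2,"dz": -3.6,"wx": 0,"wy": 0,"wz": -3.1,"grip": -1},
    {"dx": 1.03,"dy": -9.2,"dz": -3.6,"wx": 0,"wy": 0,"wz": -3.1,"grip": -1},
    {"dx": 1.03,"dy": -9.2,"dz": -3.6,"wx": 0,"wy": 0,"wz": -3.1,"grip": -1},
    {"dx": 1.03,"dy": -9.2,"dz": -3.6,"wx": 0,"wy": 0,"wz": -3.1,"grip": -1},
    {"dx": 1.03,"dy": -9.2,"dz": -3.6,"wx": 0,"wy": 0,"wz": -3.1,"grip": -1},
    {"dx": 1.03,"dy": -9.2,"dz": -3.6,"wx": 0,"wy": 0,"wz": -3.1,"grip": -1},
  ],
)

```text
t: 19.9
tool_pos: [0.564, 0.1048, 0.1598]
tcp_rot: [1.0, -0.012, -0.0, 0.0]
ft_force: [-0.2, -0.1, -0.9]
width: 0.044
```

```bash
python3 - <<'E'
from mv import *
st(); q=shot('wrist'); big(q,'w11')
a=cab(-.19,.06)
rel([(*a,.0395,-.0245)])
E
```

```text
t 19.9 pos [0.564  0.1048 0.1598] yaw -0.024 tilt [-0.    -0.001] F [-0.2 -0.1 -0.9] w 0.044 j [ 0.05 -0.01  1.8  -0.    1.35  1.65]
dx 0.053 dy -0.006 dz 3.006 wx 0.00 wy 0.00 wz -0.01  step rows 1.9
```

View pics/w11.png

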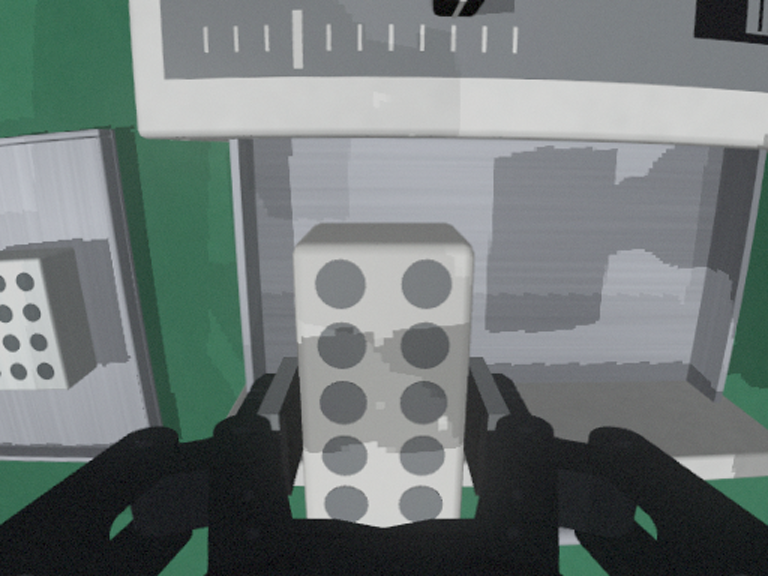

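>>> jog_arm(
  moves=[
    {"dx": 0.05,"dy": 0,"dz": 1.2,"wx": 0,"wy": 0,"wz": 0,"grip": -1},
    {"dx": 0.05,"dy": 0,"dz": 2.4,"wx": 0,"wy": 0,"wz": 0,"grip": -1},
    {"dx": 0.05,"dy": 0,"dz": 2.9,"wx": 0,"wy": 0,"wz": 0,"grip": -1},
    {"dx": 0.05,"dy": 0,"dz": 2.95,"wx": 0,"wy": 0,"wz": 0,"grip": -1},
    {"dx": 0.05,"dy": 0,"dz": 3.05,"wx": 0,"wy": 0,"wz": 0,"grip": -1},
    {"dx": 0.05,"dy": 0,"dz": 3.05,"wx": 0,"wy": 0,"wz": 0,"grip": -1},
    {"dx": 0.05,"dy": 0,"dz": 3.05,"wx": 0,"wy": 0,"wz": 0,"grip": -1},
  ],
)

```text
t: 20.82
tool_pos: [0.5672, 0.105, 0.039]
tcp_rot: [1.0, -0.012, 0.001, -0.0]
ft_force: [0.3, 0.2, -2.0]
width: 0.044
```

>>> jog_arm(
  moves=[
    {"dx": 0,"dy": 0,"dz": 0.05,"wx": 0,"wy": 0,"wz": 0,"grip": -1},
    {"dx": 0,"dy": 0,"dz": 0.05,"wx": 0,"wy": 0,"wz": 0,"grip": -1},
    {"dx": 0,"dy": 0,"dz": 0.05,"wx": 0,"wy": 0,"wz": 0,"grip": 0.45},
    {"dx": 0,"dy": 0,"dz": 0.05,"wx": 0,"wy": 0,"wz": 0,"grip": 0.45},
    {"dx": 0,"dy": 0,"dz": 0.05,"wx": 0,"wy": 0,"wz": 0,"grip": 0.45},
    {"dx": 0,"dy": 0,"dz": -1,"wx": 0,"wy": 0,"wz": 0,"grip": 0.45},
    {"dx": 0,"dy": 0,"dz": -2.5,"wx": 0,"wy": 0,"wz": 0,"grip": 0.45},
    {"dx": 0,"dy": 0,"dz": -4,"wx": 0,"wy": 0,"wz": 0,"grip": 0.45},
    {"dx": 0,"dy": 0,"dz": -4,"wx": 0,"wy": 0,"wz": 0,"grip": 0.45},
  ],
)

```text
t: 21.95
tool_pos: [0.57, 0.1051, 0.2051]
tcp_rot: [1.0, -0.012, 0.006, -0.0]
ft_force: [-0.0, -0.1, -0.8]
width: 0.0621
```

```bash
python3 - <<'E'
from mv import *
st(); q=shot('wrist'); big(q,'w12'); p=shot('top'); big(p,'t12')
print([(np.round(d['extent']).astype(int).tolist(),round(d['conf'],2)) for d in find_in(p,'rack1_mid')])
v=(.4312,-.3904,.187); b=.06
rel([(v[0]-b*np.cos(v[2]),v[1]-b*np.sin(v[2]),.22,v[2])])
E
```

```text
t 21.95 pos [0.57   0.1051 0.2051] yaw -0.025 tilt [0.013 0.001] F [-0.  -0.1 -0.8] w 0.0621 j [ 0.05 -0.05  1.76  0.    1.42  1.65]
[([310, 164, 340, 194], 0.94), ([338, 206, 363, 243], 0.92), ([378, 189, 403, 224], 0.78), ([224, 129, 241, 137], 0.48)]
dx -4.518 dy 12.776 dz -0.579 wx -0.00 wy 0.02 wz -2.43  step rows 8.7
```

View pics/w12.png

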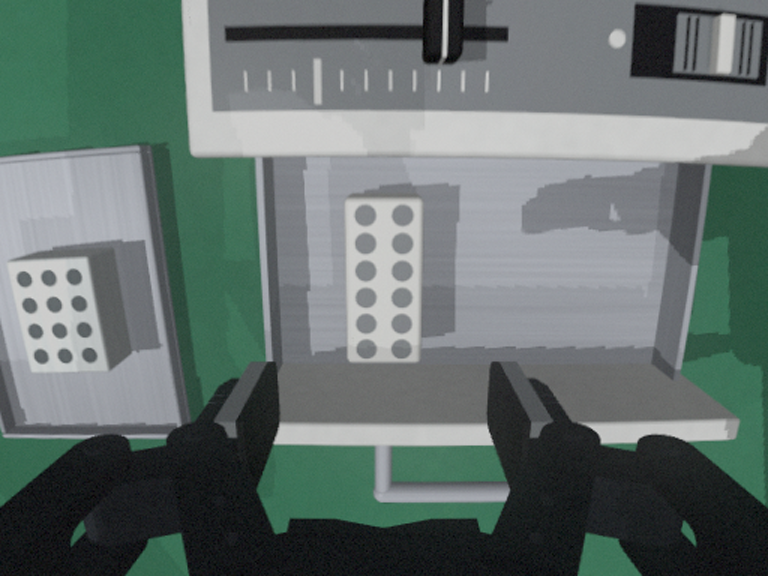

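View pics/t12.png

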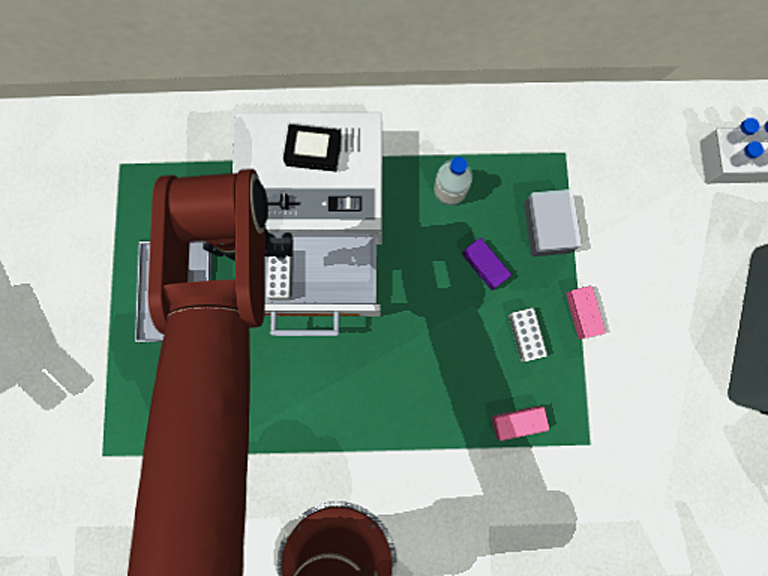

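Rack A stands in the drawer. Rack B, white at top-view (352,223), hasn't moved.

>>> jog_arm(
  moves=[
    {"dx": -4.5,"dy": 12.8,"dz": -0.5,"wx": 0,"wy": 0,"wz": -2.4,"grip": 0.5},
    {"dx": -4.5,"dy": 12.8,"dz": -0.5,"wx": 0,"wy": 0,"wz": -2.4,"grip": 0.5},
    {"dx": -4.5,"dy": 12.8,"dz": -0.5,"wx": 0,"wy": 0,"wz": -2.4,"grip": 0.5},
    {"dx": -4.5,"dy": 12.8,"dz": -0.5,"wx": 0,"wy": 0,"wz": -2.4,"grip": 0.5},
    {"dx": -4.5,"dy": 12.8,"dz": -0.5,"wx": 0,"wy": 0,"wz": -2.4,"grip": 0.5},
    {"dx": -4.5,"dy": 12.8,"dz": -0.5,"wx": 0,"wy": 0,"wz": -2.4,"grip": 0.5},
    {"dx": -4.5,"dy": 12.8,"dz": -0.5,"wx": 0,"wy": 0,"wz": -2.4,"grip": 0.5},
    {"dx": -4.5,"dy": 12.8,"dz": -0.5,"wx": 0,"wy": 0,"wz": -2.4,"grip": 0.5},
    {"dx": -4.5,"dy": 12.8,"dz": -0.5,"wx": 0,"wy": 0,"wz": -2.4,"grip": 0.5},
    {"dx": -4.5,"dy": 12.8,"dz": -0.5,"wx": 0,"wy": 0,"wz": -2.4,"grip": 0.5},
    {"dx": -4.5,"dy": 12.8,"dz": -0.5,"wx": 0,"wy": 0,"wz": -2.4,"grip": 0.5},
  ],
)

```text
t: 23.48
tool_pos: [0.3731, -0.4014, 0.2154]
tcp_rot: [0.996, 0.092, -0.001, -0.002]
ft_force: [0.6, 0.3, 0.2]
width: 0.0637
```

```bash
python3 - <<'E'
from mv import *
st(); q=shot('wrist'); big(q,'w13')
E
```

```text
t 23.48 pos [ 0.3731 -0.4014  0.2154] yaw 0.184 tilt [-0.002  0.004] F [0.6 0.3 0.2] w 0.0637 j [-0.96 -0.12  1.81  0.    1.46  0.43]
```

View pics/w13.png

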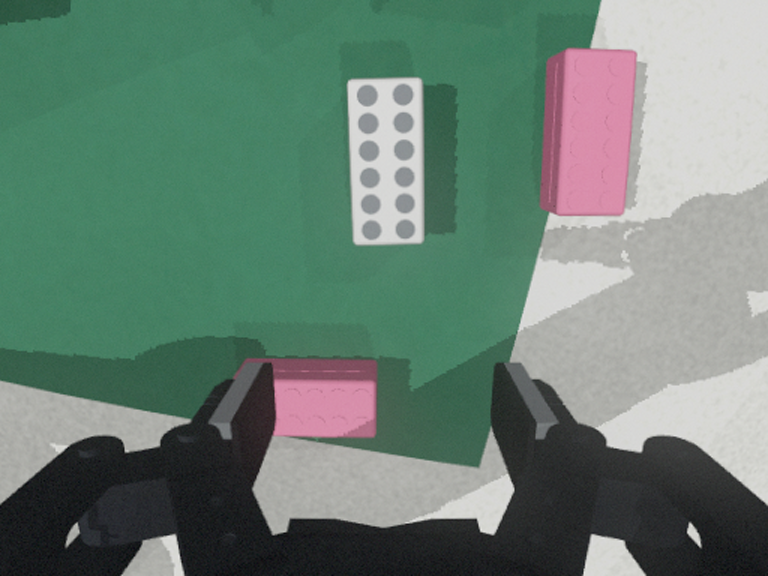

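```bash
python3 - <<'E'
from fit import *; from mv import *
q=shot('wrist')
B=crop([(348,80),(422,78),(424,243),(354,245)],(0,0),1.5)
v,r=fitbox([(q,B)],.1,.045,.04,[.43,-.39,.18]); print(v.round(4),r.round(2).tolist())
rel([(*v[:2],.1,v[2]),(*v[:2],.015,v[2])])
E
```

```text
[ 0.4331 -0.3924  0.2106] [[-0.92, -0.71], [0.86, -0.79], [0.51, 0.92], [-0.44, 0.81]]
dx 1.500 dy 0.068 dz 2.908 wx -0.02 wy 0.01 wz -0.28  step rows 2.1
dx 1.501 dy 0.073 dz 5.033 wx -0.02 wy 0.01 wz -0.28  step rows 1.4
```

>>> jog_arm(
  moves=[
    {"dx": 1.5,"dy": 0.07,"dz": 2.9,"wx": 0,"wy": 0,"wz": -0.25,"grip": 0.5},
    {"dx": 1.5,"dy": 0.07,"dz": 2.9,"wx": 0,"wy": 0,"wz": -0.25,"grip": 0.5},
    {"dx": 1.5,"dy": 0.07,"dz": 2.9,"wx": 0,"wy": 0,"wz": -0.25,"grip": 0.5},
    {"dx": 1.5,"dy": 0.07,"dz": 4.2,"wx": 0,"wy": 0,"wz": -0.25,"grip": 0.5},
    {"dx": 1.5,"dy": 0.07,"dz": 5.0,"wx": 0,"wy": 0,"wz": -0.25,"grip": 0.5},
    {"dx": 1.5,"dy": 0.07,"dz": 5.0,"wx": 0,"wy": 0,"wz": -0.25,"grip": 0.5},
    {"dx": 1.5,"dy": 0.07,"dz": 5.0,"wx": 0,"wy": 0,"wz": -0.25,"grip": 0.5},
    {"dx": 1.5,"dy": 0.07,"dz": 5.0,"wx": 0,"wy": 0,"wz": -0.25,"grip": -1},
    {"dx": 1.5,"dy": 0.07,"dz": 5.0,"wx": 0,"wy": 0,"wz": -0.25,"grip": -1},
    {"dx": 1.5,"dy": 0.07,"dz": 5.0,"wx": 0,"wy": 0,"wz": -0.25,"grip": -1},
    {"dx": 1.5,"dy": 0.07,"dz": 5.0,"wx": 0,"wy": 0,"wz": -0.25,"grip": -1},
  ],
)

```text
t: 24.95
tool_pos: [0.4345, -0.3957, 0.0208]
tcp_rot: [0.995, 0.103, 0.001, 0.002]
ft_force: [-0.7, 2.1, 7.8]
width: 0.0441
```

```bash
python3 - <<'E'
from mv import *
st()
x,y,z=read_state()['tool_pos']
a=cab(-.19,-.06)
rel([(x,y,.16,.21),(*a,.16,-.0245)])
E
```

```text
t 24.95 pos [ 0.4345 -0.3957  0.0208] yaw 0.206 tilt [ 0.003 -0.003] F [-0.7  2.1  7.8] w 0.0441 j [-0.87  0.18  1.85  0.    1.11  0.5 ]
dx 0.008 dy 0.012 dz -3.480 wx 0.04 wy -0.02 wz -0.04  step rows 2.2
dx 5.102 dy -8.629 dz -3.500 wx 0.04 wy -0.03 wz 2.65  step rows 6.4
```

>>> jog_arm(
  moves=[
    {"dx": 0,"dy": 0,"dz": -1.2,"wx": 0,"wy": 0,"wz": 0,"grip": -1},
    {"dx": 0,"dy": 0,"dz": -2.5,"wx": 0,"wy": 0,"wz": 0,"grip": -1},
    {"dx": 0,"dy": 0,"dz": -3.6,"wx": 0,"wy": 0,"wz": 0,"grip": -1},
    {"dx": 5.1,"dy": -8.6,"dz": -3.6,"wx": 0,"wy": 0,"wz": 2.65,"grip": -1},
    {"dx": 5.1,"dy": -8.6,"dz": -3.6,"wx": 0,"wy": 0,"wz": 2.65,"grip": -1},
    {"dx": 5.1,"dy": -8.6,"dz": -3.6,"wx": 0,"wy": 0,"wz": 2.65,"grip": -1},
    {"dx": 5.1,"dy": -8.6,"dz": -3.6,"wx": 0,"wy": 0,"wz": 2.65,"grip": -1},
    {"dx": 5.1,"dy": -8.6,"dz": -3.6,"wx": 0,"wy": 0,"wz": 2.65,"grip": -1},
    {"dx": 5.1,"dy": -8.6,"dz": -3.6,"wx": 0,"wy": 0,"wz": 2.65,"grip": -1},
    {"dx": 5.1,"dy": -8.6,"dz": -3.6,"wx": 0,"wy": 0,"wz": 2.65,"grip": -1},
    {"dx": 5.1,"dy": -8.6,"dz": -3.6,"wx": 0,"wy": 0,"wz": 2.65,"grip": -1},
    {"dx": 5.1,"dy": -8.6,"dz": -3.6,"wx": 0,"wy": 0,"wz": 2.65,"grip": -1},
  ],
)

```text
t: 26.45
tool_pos: [0.5621, -0.0164, 0.1619]
tcp_rot: [1.0, -0.013, 0.0, 0.0]
ft_force: [-0.2, 0.2, -2.4]
width: 0.0442
```

```bash
python3 - <<'E'
from mv import *
st(); q=shot('wrist'); big(q,'w14')
a=cab(-.19,-.06)
rel([(*a,.0408,-.0245)])
E
```

```text
t 26.45 pos [ 0.5621 -0.0164  0.1619] yaw -0.025 tilt [ 0.    -0.001] F [-0.2  0.2 -2.4] w 0.0442 j [-0.16 -0.04  1.83 -0.    1.36  1.43]
dx 0.024 dy -0.029 dz 3.027 wx 0.01 wy -0.00 wz -0.02  step rows 1.9
```

View pics/w14.png

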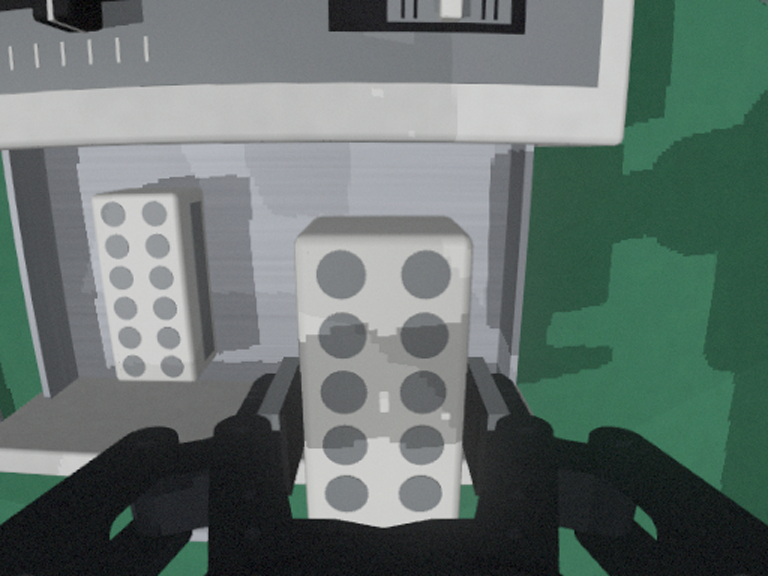

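>>> jog_arm(
  moves=[
    {"dx": 0,"dy": 0,"dz": 1.2,"wx": 0,"wy": 0,"wz": 0,"grip": -1},
    {"dx": 0,"dy": 0,"dz": 2.4,"wx": 0,"wy": 0,"wz": 0,"grip": -1},
    {"dx": 0,"dy": 0,"dz": 2.9,"wx": 0,"wy": 0,"wz": 0,"grip": -1},
    {"dx": 0,"dy": 0,"dz": 2.95,"wx": 0,"wy": 0,"wz": 0,"grip": -1},
    {"dx": 0,"dy": 0,"dz": 3.1,"wx": 0,"wy": 0,"wz": 0,"grip": -1},
    {"dx": 0,"dy": 0,"dz": 3.1,"wx": 0,"wy": 0,"wz": 0,"grip": -1},
    {"dx": 0,"dy": 0,"dz": 3.1,"wx": 0,"wy": 0,"wz": 0,"grip": -1},
    {"dx": 0,"dy": 0,"dz": 3.1,"wx": 0,"wy": 0,"wz": 0,"grip": 0.45},
    {"dx": 0,"dy": 0,"dz": 3.1,"wx": 0,"wy": 0,"wz": 0,"grip": 0.45},
    {"dx": 0,"dy": 0,"dz": 3.1,"wx": 0,"wy": 0,"wz": 0,"grip": 0.45},
    {"dx": 0,"dy": 0,"dz": 2,"wx": 0,"wy": 0,"wz": 0,"grip": 0.45},
    {"dx": 0,"dy": 0,"dz": 0.5,"wx": 0,"wy": 0,"wz": 0,"grip": 0.45},
    {"dx": 0,"dy": 0,"dz": -1.0,"wx": 0,"wy": 0,"wz": 0,"grip": 0.45},
    {"dx": -1.5,"dy": -1.5,"dz": -2.0,"wx": 0,"wy": 0,"wz": 0,"grip": 0.45},
    {"dx": -1.5,"dy": -1.5,"dz": -2.0,"wx": 0,"wy": 0,"wz": 0,"grip": 0.45},
    {"dx": -1.5,"dy": -1.5,"dz": -2.0,"wx": 0,"wy": 0,"wz": 0,"grip": 0.45},
  ],
)

```text
t: 28.5
tool_pos: [0.5036, 0.0468, 0.2432]
tcp_rot: [1.0, -0.011, 0.001, 0.0]
ft_force: [0.3, -0.5, 0.3]
width: 0.0619
```

```bash
python3 - <<'E'
from mv import *
st(); q=shot('wrist'); big(q,'w15'); p=shot('top'); big(p,'t15'); q=shot('scene'); big(q,'s15')
yw=np.pi/2-.0245
a=cab(-.174-.14-.035,0)
rel([(*a,.2,yw),(*a,.07,yw)])
E
```

```text
t 28.5 pos [0.5036 0.0468 0.2432] yaw -0.023 tilt [ 0.003 -0.   ] F [ 0.3 -0.5  0.3] w 0.0619 j [-0.05 -0.25  1.87  0.    1.51  1.54]
dx -2.452 dy -0.012 dz 1.019 wx -0.01 wy 0.02 wz -18.01  step rows 1.7
dx -2.447 dy -0.013 dz 4.269 wx -0.01 wy 0.02 wz -18.01  step rows 2.1
```

View pics/w15.png

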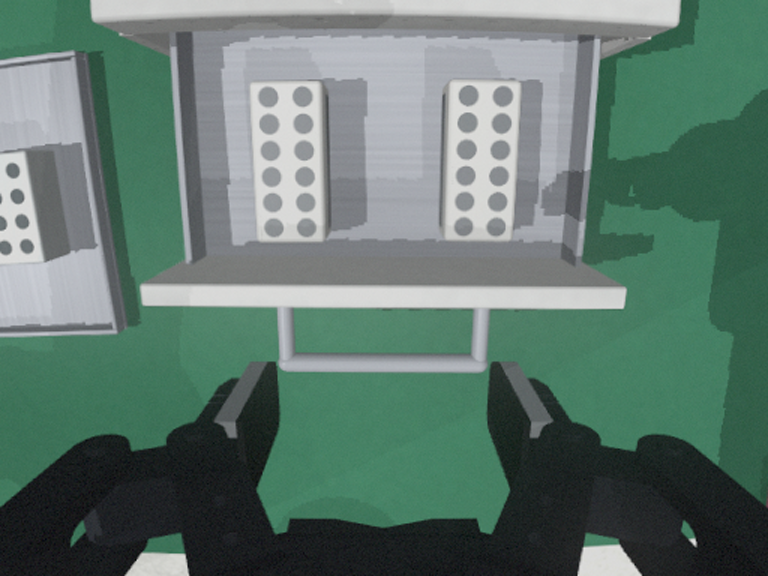

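View pics/s15.png

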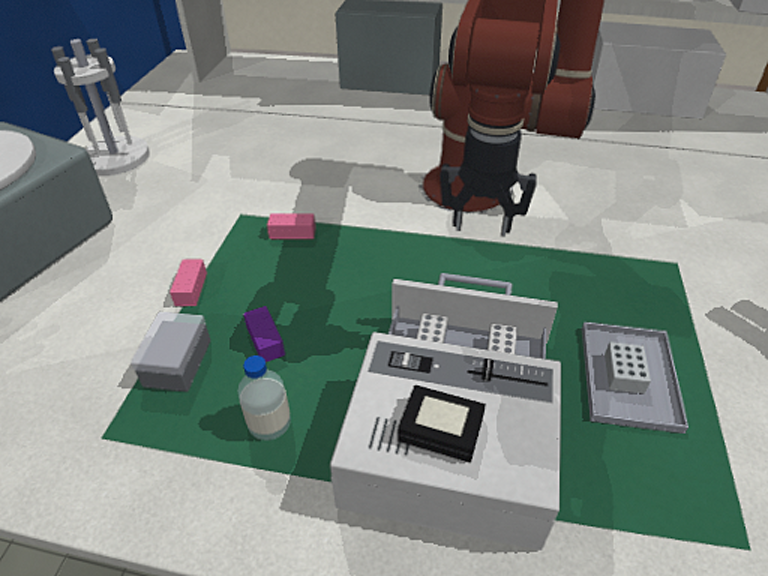

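```bash
python3 - <<'E'
from mv import *
yw=np.pi/2-.0245
a=cab(-.174-.1395,0)
rel([(*a,.18,yw),(*a,.066,yw)])
E
```

```text
dx -1.563 dy -0.013 dz 1.518 wx -0.01 wy 0.02 wz -18.01  step rows 1.4
dx -1.559 dy -0.013 dz 4.368 wx -0.01 wy 0.02 wz -18.01  step rows 1.8
```

>>> jog_arm(
  moves=[
    {"dx": -1.55,"dy": 0,"dz": 1.0,"wx": 0,"wy": 0,"wz": -18,"grip": -0.28},
    {"dx": -1.55,"dy": 0,"dz": 1.0,"wx": 0,"wy": 0,"wz": -18,"grip": -0.28},
    {"dx": -1.55,"dy": 0,"dz": 1.0,"wx": 0,"wy": 0,"wz": -18,"grip": -0.28},
    {"dx": -1.55,"dy": 0,"dz": 1.0,"wx": 0,"wy": 0,"wz": -18,"grip": -0.28},
    {"dx": -1.55,"dy": 0,"dz": 1.0,"wx": 0,"wy": 0,"wz": -18,"grip": -0.28},
    {"dx": -1.55,"dy": 0,"dz": 1.0,"wx": 0,"wy": 0,"wz": -18,"grip": -0.28},
    {"dx": -1.55,"dy": 0,"dz": 1.0,"wx": 0,"wy": 0,"wz": -18,"grip": -0.28},
    {"dx": -1.55,"dy": 0,"dz": 1.0,"wx": 0,"wy": 0,"wz": -18,"grip": -0.28},
    {"dx": -1.55,"dy": 0,"dz": 1.0,"wx": 0,"wy": 0,"wz": -18,"grip": -0.28},
    {"dx": -1.55,"dy": 0,"dz": 1.0,"wx": 0,"wy": 0,"wz": -18,"grip": -0.28},
    {"dx": -1.55,"dy": 0,"dz": 1.0,"wx": 0,"wy": 0,"wz": -18,"grip": -0.28},
  ],
)

```text
t: 30.02
tool_pos: [0.4418, 0.0469, 0.201]
tcp_rot: [0.716, 0.698, -0.0, -0.0]
ft_force: [0.7, -0.1, -0.1]
width: 0.0306
```

```bash
python3 - <<'E'
from mv import *
st(); q=shot('wrist'); big(q,'w16')
yw=np.pi/2-.0245
a=cab(-.174-.1395,0)
rel([(*a,.066,yw)])
E
```

```text
t 30.02 pos [0.4418 0.0469 0.201 ] yaw 1.544 tilt [-0.001  0.   ] F [ 0.7 -0.1 -0.1] w 0.0306 j [-0.06 -0.38  2.05 -0.    1.48 -0.04]
dx 0.010 dy -0.014 dz 3.380 wx -0.01 wy -0.00 wz -0.02  step rows 2.2
```

View pics/w16.png

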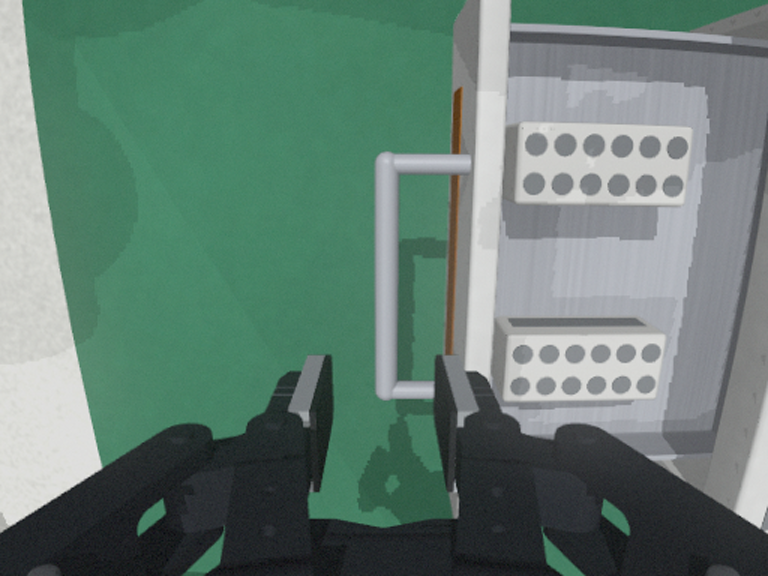

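>>> jog_arm(
  moves=[
    {"dx": 0,"dy": 0,"dz": 1.5,"wx": 0,"wy": 0,"wz": 0,"grip": -0.28},
    {"dx": 0,"dy": 0,"dz": 3.0,"wx": 0,"wy": 0,"wz": 0,"grip": -0.28},
    {"dx": 0,"dy": 0,"dz": 3.4,"wx": 0,"wy": 0,"wz": 0,"grip": -0.28},
    {"dx": 0,"dy": 0,"dz": 3.4,"wx": 0,"wy": 0,"wz": 0,"grip": -0.28},
    {"dx": 0,"dy": 0,"dz": 3.4,"wx": 0,"wy": 0,"wz": 0,"grip": -1},
    {"dx": 0,"dy": 0,"dz": 3.4,"wx": 0,"wy": 0,"wz": 0,"grip": -1},
    {"dx": 0,"dy": 0,"dz": 3.4,"wx": 0,"wy": 0,"wz": 0,"grip": -1},
    {"dx": 0,"dy": 0.2,"dz": 3.4,"wx": 0,"wy": 0,"wz": 0,"grip": -1},
    {"dx": 0,"dy": 0.5,"dz": 3.4,"wx": 0,"wy": 0,"wz": 0,"grip": -1},
    {"dx": 0,"dy": 0.9,"dz": 3.4,"wx": 0,"wy": 0,"wz": 0,"grip": -1},
    {"dx": 0,"dy": 1.3,"dz": 3.4,"wx": 0,"wy": 0,"wz": 0,"grip": -1},
    {"dx": 0,"dy": 1.7,"dz": 3.4,"wx": 0,"wy": 0,"wz": 0,"grip": -1},
    {"dx": 0,"dy": 2.1,"dz": 3.4,"wx": 0,"wy": 0,"wz": 0,"grip": -1},
    {"dx": 0,"dy": 2.5,"dz": 3.4,"wx": 0,"wy": 0,"wz": 0,"grip": -1},
    {"dx": 0,"dy": 2.9,"dz": 3.4,"wx": 0,"wy": 0,"wz": 0,"grip": -1},
    {"dx": 0,"dy": 3.2,"dz": 3.4,"wx": 0,"wy": 0,"wz": 0,"grip": -1},
    {"dx": 0,"dy": 3.4,"dz": 3.4,"wx": 0,"wy": 0,"wz": 0,"grip": -1},
    {"dx": 0,"dy": 3.5,"dz": 3.4,"wx": 0,"wy": 0,"wz": 0,"grip": -1},
    {"dx": 0,"dy": 3.5,"dz": 3.4,"wx": 0,"wy": 0,"wz": 0,"grip": -1},
    {"dx": 0,"dy": 3.5,"dz": 3.4,"wx": 0,"wy": 0,"wz": 0,"grip": -1},
  ],
)

```text
t: 32.58
tool_pos: [0.5811, 0.0431, 0.0686]
tcp_rot: [0.716, 0.698, -0.002, -0.0]
ft_force: [-11.4, -3.4, 13.5]
width: 0.0105
```

```bash
python3 - <<'E'
from mv import *
st(); q=shot('wrist'); big(q,'w17')
E
```

```text
t 32.58 pos [0.5811 0.0431 0.0686] yaw 1.546 tilt [-0.003 -0.002] F [-11.4  -3.4  13.5] w 0.0105 j [-0.05  0.11  1.84 -0.    1.2  -0.03]
```

View pics/w17.png

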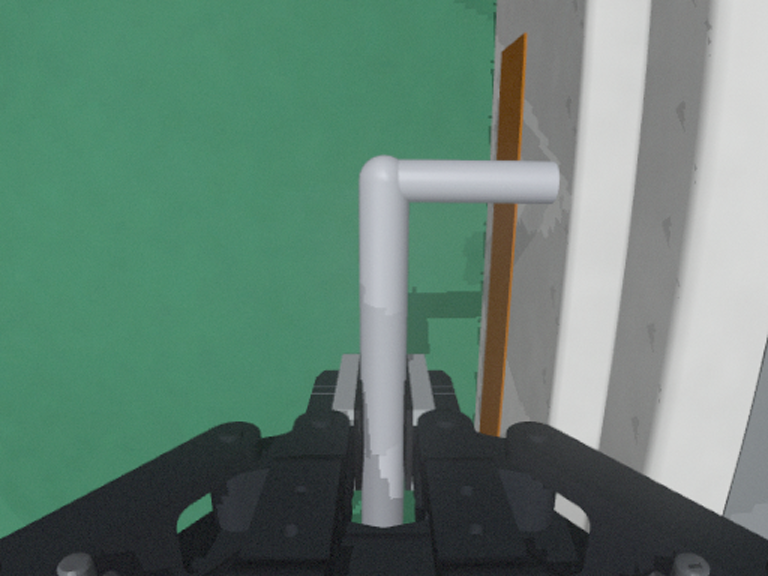

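```bash
python3 - <<'E'
from mv import *
yw=np.pi/2-.0245
a=cab(-.174,0);b=cab(-.07,.003)
rel([(*a,.19,yw),(*b,.19,yw),(*b,.133,yw)])
E
```

```text
dx 0.016 dy -0.024 dz -3.035 wx -0.03 wy 0.02 wz -0.00  step rows 1.9
dx 0.091 dy 2.576 dz -3.043 wx -0.03 wy 0.02 wz -0.00  step rows 1.7
dx 0.094 dy 2.580 dz -1.618 wx -0.03 wy 0.02 wz -0.00  step rows 0.9
```

>>> jog_arm(
  moves=[
    {"dx": 0,"dy": 0,"dz": 0,"wx": 0,"wy": 0,"wz": 0,"grip": -0.28},
    {"dx": 0,"dy": 0,"dz": 0,"wx": 0,"wy": 0,"wz": 0,"grip": -0.28},
    {"dx": 0,"dy": 0,"dz": 0,"wx": 0,"wy": 0,"wz": 0,"grip": -0.28},
    {"dx": 0,"dy": 0,"dz": -1.5,"wx": 0,"wy": 0,"wz": 0,"grip": -0.28},
    {"dx": 0,"dy": 0,"dz": -3.0,"wx": 0,"wy": 0,"wz": 0,"grip": -0.28},
    {"dx": 0,"dy": 0,"dz": -3.0,"wx": 0,"wy": 0,"wz": 0,"grip": -0.28},
    {"dx": 0.1,"dy": 2.6,"dz": -3.0,"wx": 0,"wy": 0,"wz": 0,"grip": -1},
    {"dx": 0.1,"dy": 2.6,"dz": -3.0,"wx": 0,"wy": 0,"wz": 0,"grip": -1},
    {"dx": 0.1,"dy": 2.6,"dz": -3.0,"wx": 0,"wy": 0,"wz": 0,"grip": -1},
    {"dx": 0.1,"dy": 2.6,"dz": -3.0,"wx": 0,"wy": 0,"wz": 0,"grip": -1},
  ],
)

```text
t: 33.88
tool_pos: [0.6849, 0.0453, 0.1842]
tcp_rot: [0.716, 0.698, -0.001, -0.001]
ft_force: [0.4, 0.7, 1.0]
width: 0.0004
```

```bash
python3 - <<'E'
from mv import *
st(); q=shot('wrist'); big(q,'w18')
yw=np.pi/2-.0245
for d in (0,.015,.02): print(proj(q,(*cab(-.07,.018+d),.147))*1.5)
print([proj(q,(*cab(-.134,y),.103))*1.5 for y in (-.1,.1)])
b=cab(-.07,.003);c=cab(-.07,.066)
rel([(*b,.133,yw),(*c,.133,yw)])
E
```

```text
t 33.88 pos [0.6849 0.0453 0.1842] yaw 1.546 tilt [-0.003  0.   ] F [0.4 0.7 1. ] w 0.0004 j [-0.04  0.23  1.5   0.    1.42 -0.02]
[380.28432204 301.20274028]
[380.16151465 261.16907264]
[380.12008673 247.44692025]
[array([259.13978144, 493.05643756]), array([227.02354601,  82.42922929])]
dx -0.022 dy -0.003 dz 1.294 wx -0.02 wy -0.00 wz -0.00  step rows 0.8
dx 1.553 dy -0.004 dz 1.294 wx -0.02 wy -0.00 wz -0.00  step rows 1.0
```

View pics/w18.png

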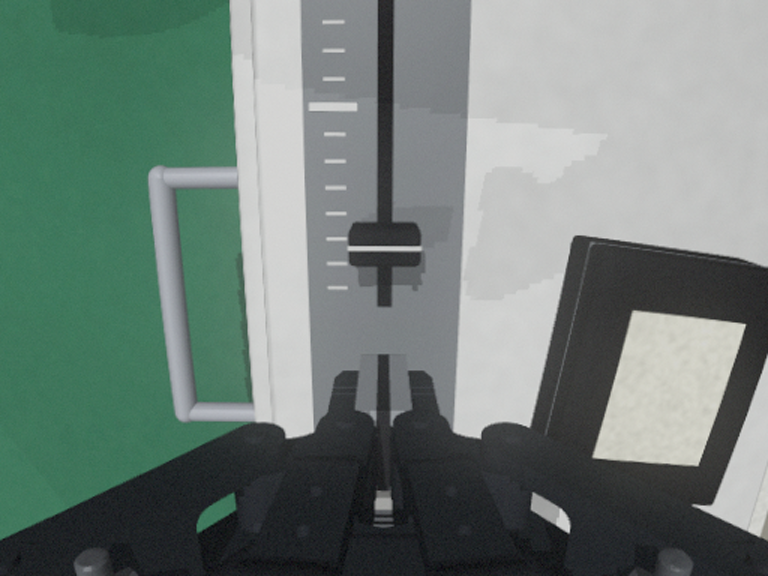

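>>> jog_arm(
  moves=[
    {"dx": 0,"dy": 0,"dz": 0.8,"wx": 0,"wy": 0,"wz": 0,"grip": -1},
    {"dx": 0,"dy": 0,"dz": 1.27,"wx": 0,"wy": 0,"wz": 0,"grip": -1},
    {"dx": 0,"dy": 0,"dz": 1.27,"wx": 0,"wy": 0,"wz": 0,"grip": -1},
    {"dx": 0.2,"dy": 0,"dz": 1.27,"wx": 0,"wy": 0,"wz": 0,"grip": -1},
    {"dx": 0.4,"dy": 0,"dz": 1.27,"wx": 0,"wy": 0,"wz": 0,"grip": -1},
    {"dx": 0.6,"dy": 0,"dz": 1.27,"wx": 0,"wy": 0,"wz": 0,"grip": -1},
    {"dx": 0.8,"dy": 0,"dz": 1.27,"wx": 0,"wy": 0,"wz": 0,"grip": -1},
    {"dx": 1.0,"dy": 0,"dz": 1.27,"wx": 0,"wy": 0,"wz": 0,"grip": -1},
    {"dx": 1.2,"dy": 0,"dz": 1.27,"wx": 0,"wy": 0,"wz": 0,"grip": -1},
    {"dx": 1.35,"dy": 0,"dz": 1.27,"wx": 0,"wy": 0,"wz": 0,"grip": -1},
    {"dx": 1.45,"dy": 0,"dz": 1.27,"wx": 0,"wy": 0,"wz": 0,"grip": -1},
    {"dx": 1.45,"dy": 0,"dz": 1.27,"wx": 0,"wy": 0,"wz": 0,"grip": -1},
    {"dx": 1.45,"dy": 0,"dz": 1.27,"wx": 0,"wy": 0,"wz": 0,"grip": -1},
  ],
)

```text
t: 35.55
tool_pos: [0.6868, 0.1034, 0.1344]
tcp_rot: [0.716, 0.698, -0.0, -0.001]
ft_force: [0.8, 0.2, 0.4]
width: 0.0004
```

```bash
python3 - <<'E'
from mv import *
st(); q=shot('wrist'); big(q,'w19')
for d in (.05,.06,.065,.07,.075): print(d,proj(q,(*cab(-.07,.018+d),.147))*1.5)
print(proj(q,(*cab(-.09,.088),.125))*1.5)
E
```

```text
t 35.55 pos [0.6868 0.1034 0.1344] yaw 1.546 tilt [-0.001  0.   ] F [0.8 0.2 0.4] w 0.0004 j [0.04 0.28 1.52 0.   1.34 0.07]
0.05 [377.56775302 380.6220981 ]
0.06 [377.39539283 347.19727157]
0.065 [377.30820478 329.93664656]
0.07 [377.22043355 312.31000324]
0.075 [377.13215628 294.31802513]
[313.27338339 290.39633648]
```

View pics/w19.png

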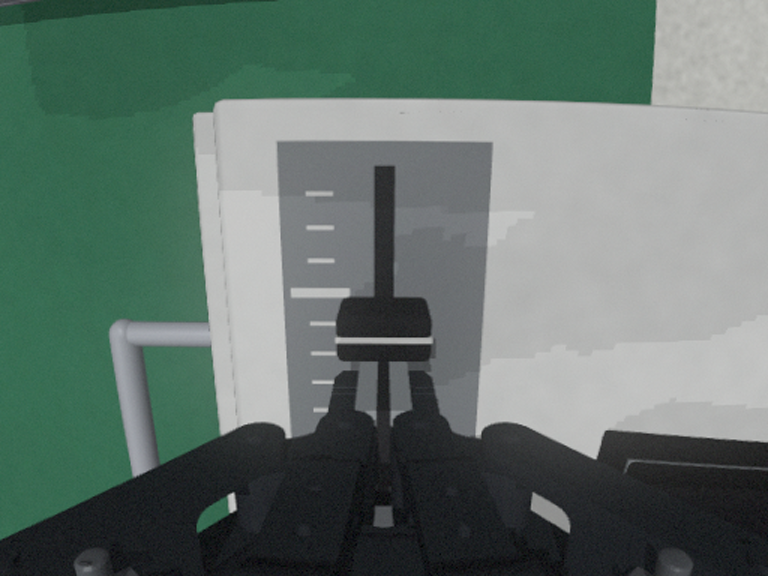

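>>> jog_arm(
  moves=[
    {"dx": 0.08,"dy": 0,"dz": 0,"wx": 0,"wy": 0,"wz": 0,"grip": -1},
    {"dx": 0.14,"dy": 0,"dz": 0,"wx": 0,"wy": 0,"wz": 0,"grip": -1},
    {"dx": 0.19,"dy": 0,"dz": 0,"wx": 0,"wy": 0,"wz": 0,"grip": -1},
    {"dx": 0.19,"dy": 0,"dz": 0,"wx": 0,"wy": 0,"wz": 0,"grip": -1},
    {"dx": 0.19,"dy": 0,"dz": 0,"wx": 0,"wy": 0,"wz": 0,"grip": -1},
    {"dx": 0,"dy": 0,"dz": 0,"wx": 0,"wy": 0,"wz": 0,"grip": -1},
    {"dx": 0,"dy": 0,"dz": -1.5,"wx": 0,"wy": 0,"wz": 0,"grip": -1},
    {"dx": 0,"dy": 0,"dz": -1.5,"wx": 0,"wy": 0,"wz": 0,"grip": -1},
    {"dx": 0,"dy": 0,"dz": -1.5,"wx": 0,"wy": 0,"wz": 0,"grip": -1},
  ],
)

```text
t: 36.72
tool_pos: [0.6876, 0.103, 0.1957]
tcp_rot: [0.716, 0.698, 0.001, 0.0]
ft_force: [-0.9, 0.2, -0.3]
width: -0.0
```

```bash
python3 - <<'E'
from mv import *
st(); q=shot('wrist'); big(q,'w20')
for d in (.06,.065,.07,.075): print(d,proj(q,(*cab(-.07,.018+d),.147))*1.5)
print('mark',proj(q,(*cab(-.09,.088),.125))*1.5)
yw=np.pi/2-.0245
a=cab(-.07,-.105)
rel([(*a,.19,yw),(*a,.1285,yw)])
E
```

```text
t 36.73 pos [0.6876 0.103  0.1957] yaw 1.546 tilt [0.002 0.   ] F [-0.9  0.2 -0.3] w -0.0 j [0.04 0.24 1.47 0.   1.43 0.07]
0.06 [376.58580536 286.91830442]
0.065 [376.51854376 274.36924002]
0.07 [376.45110448 261.65314267]
0.075 [376.38352453 248.77126689]
mark [329.76102533 250.70528667]
dx -4.165 dy -0.020 dz 0.105 wx -0.01 wy -0.00 wz -0.01  step rows 2.7
dx -4.166 dy -0.018 dz 1.643 wx -0.01 wy -0.00 wz -0.01  step rows 1.0
```

View pics/w20.png

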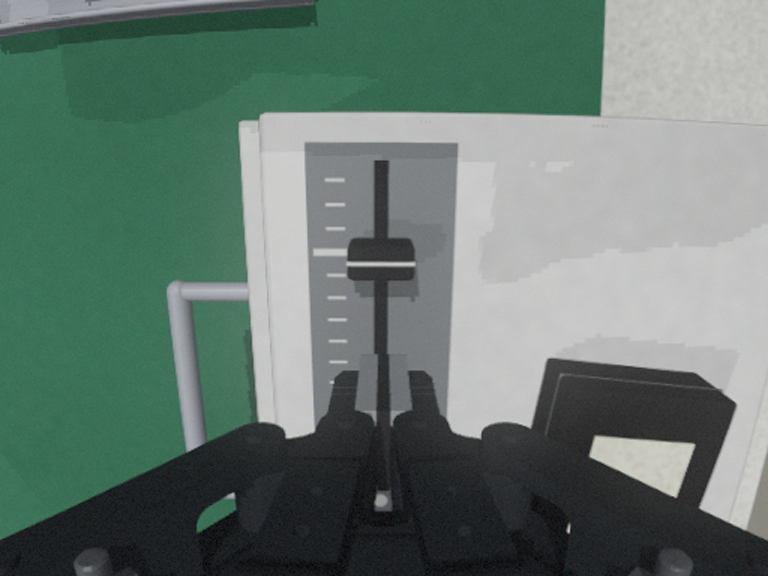

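>>> jog_arm(
  moves=[
    {"dx": -4.15,"dy": 0,"dz": 0.1,"wx": 0,"wy": 0,"wz": 0,"grip": -1},
    {"dx": -4.15,"dy": 0,"dz": 0.1,"wx": 0,"wy": 0,"wz": 0,"grip": -1},
    {"dx": -4.15,"dy": 0,"dz": 0.1,"wx": 0,"wy": 0,"wz": 0,"grip": -1},
    {"dx": -4.15,"dy": 0,"dz": 0.1,"wx": 0,"wy": 0,"wz": 0,"grip": -1},
    {"dx": -4.15,"dy": 0,"dz": 0.1,"wx": 0,"wy": 0,"wz": 0,"grip": -1},
    {"dx": -4.15,"dy": 0,"dz": 0.1,"wx": 0,"wy": 0,"wz": 0,"grip": -1},
  ],
)

```text
t: 37.52
tool_pos: [0.6829, -0.0614, 0.1902]
tcp_rot: [0.715, 0.699, -0.0, -0.0]
ft_force: [0.1, -0.2, 0.3]
width: 0.0002
```

```bash
python3 - <<'E'
from mv import *
st(); q=shot('wrist'); big(q,'w21'); p=shot('top'); big(p,'t21',(145,65,265,185),5)
print(proj(q,(*cab(-.07,-.082),.132))*1.5)
yw=np.pi/2-.0245
a=cab(-.07,-.106);b=cab(-.07,-.084)
rel([(*a,.1285,yw),(*b,.1285,yw)])
E
```

```text
t 37.52 pos [ 0.6829 -0.0614  0.1902] yaw 1.547 tilt [-0.001  0.   ] F [ 0.1 -0.2  0.3] w 0.0002 j [-0.2   0.22  1.5   0.    1.42 -0.17]
[378.91994688 270.15987844]
dx -0.077 dy -0.028 dz 1.555 wx -0.00 wy -0.00 wz 0.01  step rows 1.0
dx 0.473 dy -0.028 dz 1.555 wx -0.00 wy -0.00 wz 0.01  step rows 0.4
```

View pics/w21.png

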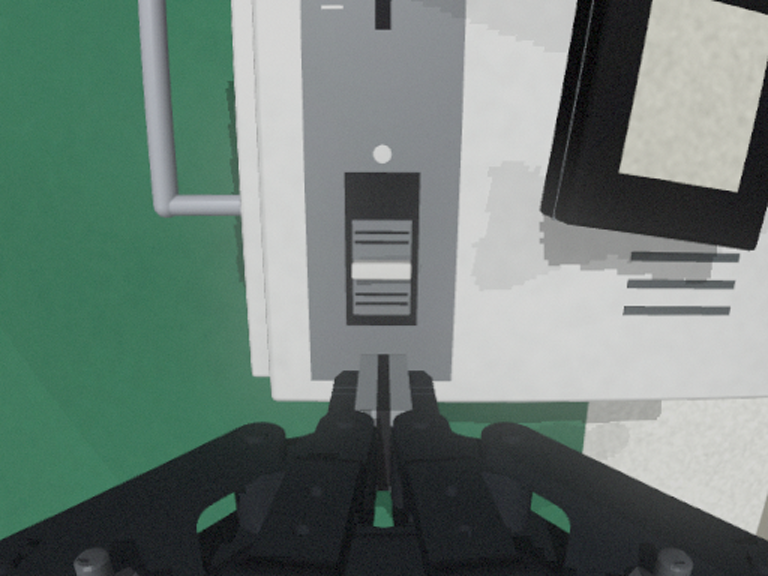

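View pics/t21.png

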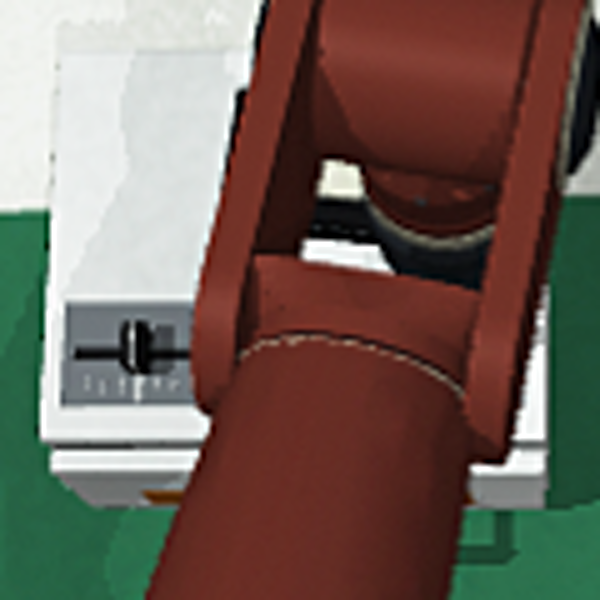

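>>> jog_arm(
  moves=[
    {"dx": -0.08,"dy": 0,"dz": 1.0,"wx": 0,"wy": 0,"wz": 0,"grip": -1},
    {"dx": -0.08,"dy": 0,"dz": 1.54,"wx": 0,"wy": 0,"wz": 0,"grip": -1},
    {"dx": -0.08,"dy": 0,"dz": 1.54,"wx": 0,"wy": 0,"wz": 0,"grip": -1},
    {"dx": 0.05,"dy": 0,"dz": 1.54,"wx": 0,"wy": 0,"wz": 0,"grip": -1},
    {"dx": 0.2,"dy": 0,"dz": 1.54,"wx": 0,"wy": 0,"wz": 0,"grip": -1},
    {"dx": 0.35,"dy": 0,"dz": 1.54,"wx": 0,"wy": 0,"wz": 0,"grip": -1},
    {"dx": 0.47,"dy": 0,"dz": 1.54,"wx": 0,"wy": 0,"wz": 0,"grip": -1},
    {"dx": 0.5,"dy": 0,"dz": 1.54,"wx": 0,"wy": 0,"wz": 0,"grip": -1},
    {"dx": 0.5,"dy": 0,"dz": 1.54,"wx": 0,"wy": 0,"wz": 0,"grip": -1},
    {"dx": 0.2,"dy": 0,"dz": 1.54,"wx": 0,"wy": 0,"wz": 0,"grip": -1},
    {"dx": 0.0,"dy": 0,"dz": 0,"wx": 0,"wy": 0,"wz": 0,"grip": -1},
    {"dx": 0.0,"dy": 0,"dz": -1.5,"wx": 0,"wy": 0,"wz": 0,"grip": -1},
    {"dx": 0.0,"dy": 0,"dz": -1.5,"wx": 0,"wy": 0,"wz": 0,"grip": -1},
  ],
)

```text
t: 39.25
tool_pos: [0.6864, -0.0645, 0.2598]
tcp_rot: [0.716, 0.698, 0.004, 0.006]
ft_force: [0.1, -0.5, 0.7]
width: 0.0001
```

```bash
python3 - <<'E'
from mv import *
st(); q=shot('wrist'); big(q,'w22'); p=shot('scene'); big(p,'s22')
print([proj(q,(*cab(-.07,y),.132))*1.5 for y in (-.068,-.082)])
E
```

```text
t 39.25 pos [ 0.6864 -0.0645  0.2598] yaw 1.545 tilt [ 0.014 -0.003] F [ 0.1 -0.5  0.7] w 0.0001 j [-0.2   0.18  1.43 -0.    1.52 -0.18]
[array([369.37812899, 207.65360332]), array([369.61723909, 234.05948727])]
```

View pics/w22.png

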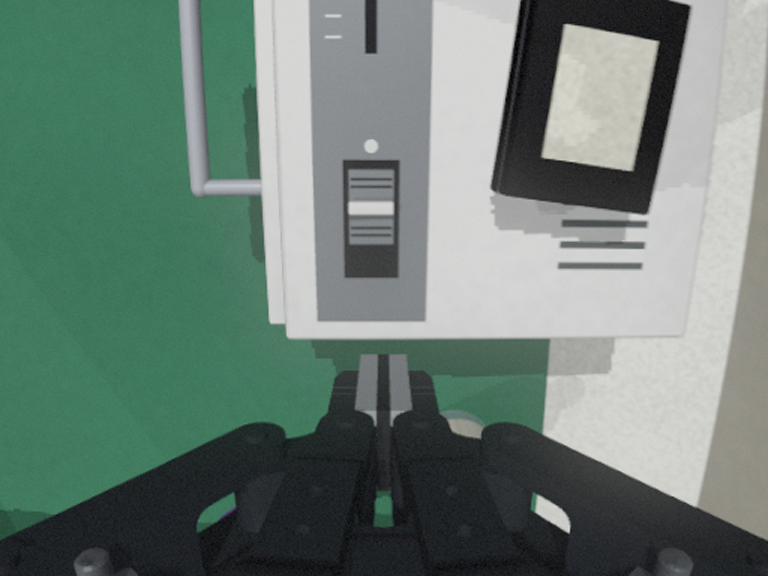

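View pics/s22.png

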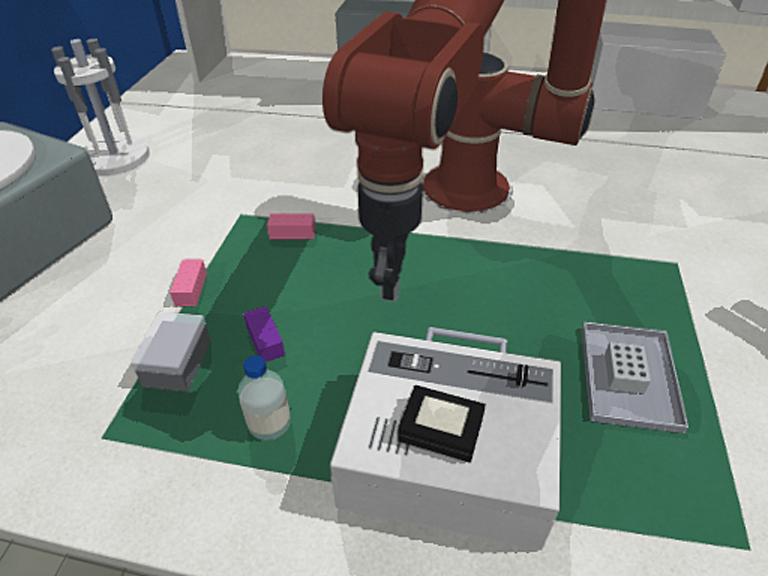

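```bash
python3 - <<'E'
from mv import *
st(); print(finish_job())
E
```

```text
t 39.35 pos [ 0.6836 -0.0637  0.2522] yaw 1.545 tilt [ 0.002 -0.001] F [-0.8  0.2 -0.5] w -0.0002 j [-0.2   0.18  1.44 -0.    1.52 -0.18]
the job is handed in; nothing more can be done
None
```

The job is handed in at about 39 s. The system gave no verdict, so the results below rest on my own checks.

**What I did, in order:**
1. Slid the power switch off.
2. Pulled the drawer fully open.
3. Moved the one aluminium block in the drawer to the middle of the tray, where it lies flat.
4. Stood both white racks on the drawer floor. The pink and purple look-alikes were left alone.
5. Pushed the drawer home, set the slider to the long mark and slid the switch on again.

**Last checks:**
- **Switch:** the ridge showed at row 208, where the on position should be (predicted 207.7).
- **Slider:** I read it at about 0.070 m.
- **Drawer:** closing it met about 11 N of resistance, and its edges then matched the starting pictures.
- **Racks:** they were upright when last seen, just before the drawer was closed. They could not be seen after that.
- **Bystanders and arm:** the bottle, tip box and slide box showed no visible shift, and the arm ended clear of everything.

No check failed. The only oddity was that the tool sat 2 to 6 mm higher than commanded while gripping, so I set the placing heights from the measured position.

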